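Unlock and eject the hole gauge

ROBOT

A 6-joint arm with a two-finger parallel gripper is mounted at the origin on the work surface. World frame = base frame: x ahead of the robot, y to its left, z up, the work surface at z = 0. Lengths are in m, angles in rad, forces in N, time in s.
With the tool pointing down it reaches from about 0.325 to 0.9 m from the base axis. Payload 3.5 kg.
Tool frame: the origin (TCP) lies midway between the tips of the shut fingers; the grasp point (between the pads) lies 19 mm behind it; z points along the fingers, x is the direction in which the jaws open and shut, and the axes are right-handed (so a half turn about z gives the same grasp; the last joint's range is limited). The gripper opens to 85 mm and grips with 20 to 120 N. Pads are 22 mm wide; open, the fingers measure 114 mm over their backs; the gripper's body (76 mm by 85 mm) begins 54 mm behind the grasp point. The pads swing forward as they close: fully open they stand 13 mm farther back than shut.
Start: joints at [1.162, 0.276, -0.026, 1.268, 0, 1.467], TCP at [0.188, 0.596, 0.231] pointing down, gripper open.
Joint ranges: [-3.12, 3.12], [-0.85, 1.88], [-1.08, 1.24], [-1.95, 2.15], [-1.57, 1.53], [-3.14, 3.14]. Speed limits (rad/s): [2.57, 2.57, 3.14, 3.14, 3.14, 3.14].

INTERFACE

Orientations are given as a 3x3 rotation matrix whose columns are the frame's x, y, z axes.
In Python, from workcell import read_state, read_camera, hand_in gives the robot as it stands. The module is installed in compiled form; this text tells all that it offers.
- The arm moves only by the shell command python3 -m jog 'ROWS' [OPENING] [FORCE]. ROWS is JSON, a list of rows, each an object with "slide": the shift along the tool's x, y, z in m, a list of three; "twist": the turn, a rotation vector about the tool's x, y, z in rad, a list of three. A call has 1 to 10 rows; each row is the pose to reach, as a shift and turn from the pose measured when the call began, along the tool's axes at that moment; what a row does not reach only later rows make up. A row lasts 1/12 s, in which the tool goes at most 41.7 mm and 7.16 degrees, less where a joint would pass 70% of its speed; a pose out of reach is approached as far as the arm can. A call with a gripper value outside its range is refused whole. OPENING is the finger opening in m, from 0 to 0.0854, set as the call begins (- or left out, the last holds). The fingers move at their own pace and stop on an object; FORCE is the grip in N (left out, the last holds). Time passes only in rows, so rows that repeat a pose let the fingers close. It gives the time, the measured TCP pose, the force and the opening at its end, in the units of the state.
- read_state(): the state, without advancing time (a new reading comes with each control period).
- read_camera(name): name is "scene" or "top"; returns a dict with "pixels" (400x640x3 uint8, red, green, blue), "camera_matrix" (3x3 intrinsics, pixels), "distortion" ([k1, k2, p1, p2, k3] as OpenCV has them; the pictures are not rectified), "rvec" (rotation vector, rad) and "tvec" (3), from world to camera coordinates, as OpenCV has them. Camera axes: x right, y down, z forward; pixel columns grow to the right and rows downward; lengths in m; the calibration is good to about 2 mm. A picture is of the moment at which its call begins. There is no depth.
- hand_in(): hands the job in, once; it reports no verdict.
The state is a dict: "t": time; "q": joint angles; "qd": joint speeds; "joint_torque": joint torques, N m; "eef_pos": TCP position; "eef_rot": TCP orientation; "ft_force": force on the tool from outside, world axes, zero at the start; "torque": the same for the moment, N m; "finger_gap": finger opening in m.
Only numpy, scipy, OpenCV 4.12 (cv2) and the standard library are available. Lean on these libraries where they do the work, as an engineer would, in place of code of your own. Each camera call takes 0.05 s, during which the arm holds its last target.

TASK

Slide the small yellow lock switch in the dock's recess fully to unlocked, press the green ejector all the way so that the red hole gauge comes out of the dock, and let the ejector spring home. Then take the gauge and set it down flat on the middle of the blue tile offcut without dropping it. Leave the other things on the bench where they are.

Things in the scene. Friction and masses are not known exactly. Their poses are not given: they have to be found in the camera images.
- dock: grey gauge dock screwed to the bench, footprint 126 (x) by 180 (y) mm. Origin: centre of its underside, on the bench; z up. Far half (x 13 to 63 mm): channel holding the gauge, mostly clear roof, top 56 mm above the bench, open at the +y end. Near half: the lock block (x -63 to 13, y -46 to 10 mm), flat top 66 mm above the bench; beside it only an 8 mm base plate.
- recess (a point): centre of the lock recess in the top of the lock block, at the rim, 66 mm above the bench (dock x -25, y -18.5 mm); axes as the dock. The recess is a rectangle 62 (x) by 36 (y) mm, 9 mm deep, with a solid floor and four walls.
- mouth (a point): centre of the channel mouth at the dock's +y end (dock x 38, y 90 mm), at mid-thickness of the gauge, 44 mm above the bench; axes as the dock. The gauge comes out here along +y.
- lock_nub (a point): centre of the tiny yellow lock nub in the recess: 8 (dock x) by 14 (y) mm, 9 mm high, its top flush with the rim, so a fingertip must reach down into the recess to push its side. Axes as the dock. It unlocks towards dock -x. Nub centre at dock x -38 when locked, with at least 40 mm of recess free on its +x side. It lies on the recess's centre line (y).
- lock (a joint): travel of the lock nub in m: 0 locked, 0.012 fully unlocked (stop), growing towards dock -x. Starts at 0 to 0.002. Stays where left (friction about 1.5 N). Its yellow tongue blocks the ejector until about 0.008.
- ejector_tab (a point): centre of the green ejector tab on top of the channel: 24 mm (dock x) by 8 mm (y), 18 mm high, from 56 to 74 mm above the bench; at home at dock x 38, y -28.5 mm. Axes as the dock. Behind it (-y) the roof is flat and free for 50 mm. It is pushed along dock +y.
- ejector (a joint): travel of the ejector in m: 0 home, 0.045 fully pressed (stop), growing towards dock +y; a spring (2 to 5 N) brings it home when let go. It pushes the gauge ahead of it, by about its own travel.
- gauge_center (a point): centre of the loose red plastic hole gauge, a plate 36 (its x) by 110 (y) by 8 mm (z), five holes in a row, about 40 g. Starts in the channel, axes as the dock's, underside 40 mm above the bench, end 4 mm inside the mouth. After a full press about 40 mm stick out in free air, with room below and at both sides; the rest pulls straight out along dock +y.
- blue_tile_top (a point): centre of the top face of the blue ceramic tile offcut, 130 (its x) by 110 (its y) by 9 mm, 300 g, lying loose on the bench; z up. It may lie in either of two places, the clay tile in the other.
- clay_tile: bystander: terracotta tile offcut of the same size; origin at the centre of its underside
- punch: bystander: steel centre punch lying on the bench, 110 mm along its y, 12 mm thick; origin under its middle
- power_driver: bystander: grey cordless screwdriver lying along its x, 180 mm long, 43 mm high; origin under its motor body
- plug_jar: bystander: glass jar, 56 mm across, 75 mm high; origin at the centre of its underside
- gauge: the same red hole gauge; origin at the centre of its underside
Mind the look-alikes: they are no part of the job. Leave any pink, purple or turquoise look-alike of the part that bears blue_tile_top alone.

How it is judged:
On the way, in this order (a step that is already met when the one before it is completed fails the run):
1. the lock is slid to unlocked (value of joint lock above 0.0095 m), for 0.1 s.
2. the unlocked ejector is pressed (almost) fully and has pushed the gauge at least 33 mm out (value of joint lock above 0.0095 m and value of joint ejector above 0.039 m and y of gauge_center in the frame of dock above 0.064 m), for 0.05 s.
3. the gauge is brought down over the blue tile while held in the fingers, within 15 mm of lying on it (horizontal distance between gauge_center and blue_tile_top below 0.045 m and z of gauge_center in the frame of blue_tile_top below 0.019 m and contact force between the fingers and gauge above 0.5 N), for 0.05 s.
At the end, for the whole second after the job is handed in: The gauge lies at rest flat (within 0.1 rad) on the blue tile, its centre within 45 mm of the tile's centre, let go; the lock is at least 9.5 of 12 mm unlocked and the ejector back home (within 5 mm) (horizontal distance between gauge_center and blue_tile_top below 0.045 m and z of gauge_center in the frame of blue_tile_top between 0.001 and 0.007 m and angle between gauge_center's own z axis and vertical below 0.1 rad and linear speed of gauge below 0.02 m/s and value of joint lock above 0.0095 m and value of joint ejector below 0.005 m); the robot touches nothing.
It fails at once if a bystander is moved more than 30 mm (distance of any of clay_tile, punch, power_driver, plug_jar from where it was at the start of the episode above 0.03 m).
It also fails if it takes over 64 s, if anything falls off the work surface, if the arm or the gripper's body presses on something with over 40 N, if the wrist force passes 120 N, or if a joint passes its speed limit or range.

## Working session

There is one attempt and no reset: what is moved stays moved. The work goes in short steps, Python scripts to look and compute and a shell command to move; the robot and the scene stay as the last step left them, time stands still between calls to the robot, and variables do not carry over. Pictures are saved under pics/ and viewed, and the job is handed in when it is done.

```bash
mkdir -p pics
cat > h.py <<'E'
import numpy as np, cv2
from workcell import read_state, read_camera
def snap(n,tag):
    c=read_camera(n); cv2.imwrite(f'pics/{tag}.png',c['pixels'][:,:,::-1]); np.savez(f'{tag}.npz',**{k:np.array(v) for k,v in c.items()}); return c
def load(tag): return dict(np.load(f'{tag}.npz'))
def ray(c,uv):
    R=cv2.Rodrigues(np.array(c['rvec'],float))[0]; t=np.array(c['tvec'],float).reshape(3)
    p=cv2.undistortPoints(np.array([[uv]],float),np.array(c['camera_matrix'],float),np.array(c['distortion'],float))[0,0]
    return -R.T@t, R.T@np.array([p[0],p[1],1.])
def atz(c,uv,z):
    o,d=ray(c,uv); return o+d*(z-o[2])/d[2]
def tri(c1,u1,c2,u2):
    o1,d1=ray(c1,u1);o2,d2=ray(c2,u2)
    s=np.linalg.lstsq(np.c_[d1,-d2],o2-o1,rcond=None)[0]
    a=o1+d1*s[0];b=o2+d2*s[1]; return (a+b)/2,np.linalg.norm(a-b)
def proj(c,P):
    return cv2.projectPoints(np.array(P,float).reshape(-1,1,3),np.array(c['rvec'],float),np.array(c['tvec'],float),np.array(c['camera_matrix'],float),np.array(c['distortion'],float))[0][:,0]
def crop(tag,x0,y0,x1,y1,f,out):
    im=cv2.imread(f'pics/{tag}.png')[y0:y1,x0:x1]; cv2.imwrite(f'pics/{out}.png',cv2.resize(im,None,fx=f,fy=f,interpolation=cv2.INTER_CUBIC))
E
python3 -c "
from h import *
for n in ('scene','top'):
    c=snap(n,n+'0'); print(n,ray(c,(320,200)))
s=read_state();print(s)"
```

```text
scene (array([ 0.83749707, -0.42386144,  0.91298695]), array([-0.26198599,  0.53690865, -0.80202566]))
top (array([0.39509559, 0.1586861 , 1.32969076]), array([ 0.11220152, -0.00538698, -0.99368652]))
{'t': 0.1, 'q': array([ 1.16160932e+00,  2.77094779e-01, -2.77810560e-02,  1.26798809e+00,
        2.66685174e-05,  1.46738634e+00]), 'qd': array([ 1.33497416e-03, -9.10214990e-04,  4.26286551e-03,  5.44223830e-04,
       -9.87233779e-05, -1.57613918e-03]), 'joint_torque': array([ 2.44752118e-04, -4.46708715e+01,  2.96128196e+01,  8.49906035e-03,
       -6.16868851e-05, -4.10075131e-06]), 'eef_pos': array([0.18786685, 0.59534273, 0.23023043]), 'eef_rot': array([[ 3.01033399e-01,  9.53613221e-01, -8.47089636e-04],
       [ 9.53611386e-01, -3.01034495e-01, -1.88629801e-03],
       [-2.05380193e-03, -2.39955620e-04, -9.99997862e-01]]), 'ft_force': array([ 0.2764404 , -0.12469784, -0.20625301]), 'torque': array([ 0.0146971 , -0.03905189,  0.04237957]), 'finger_gap': 0.08536231709312576}
```

View pics/scene0.png

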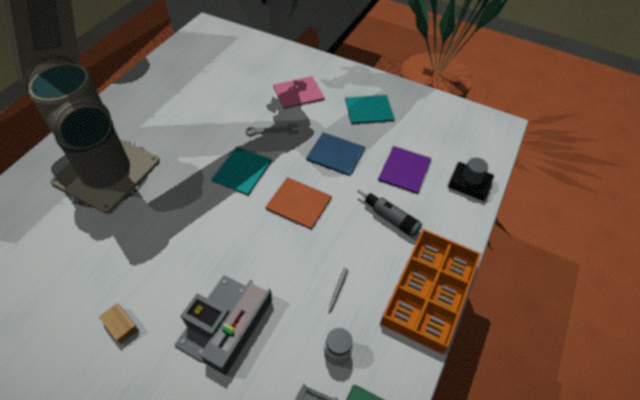

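View pics/top0.png

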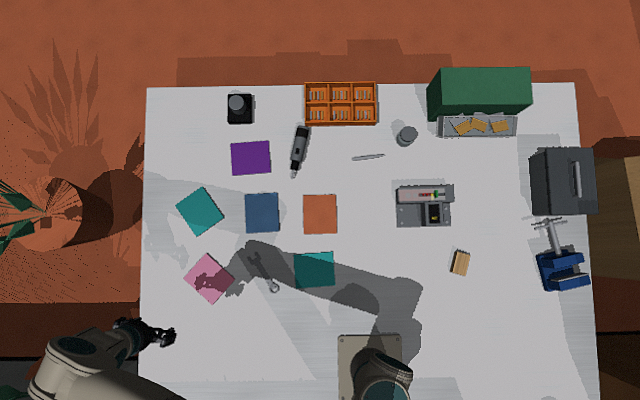

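```bash
python3 -c "
from h import *
crop('top0',380,165,475,240,8,'t_dock'); crop('scene0',165,265,285,380,6,'s_dock'); crop('top0',230,180,350,245,6,'t_tile');crop('scene0',260,120,380,240,5,'s_tile')"
```

```text
(no output)
```

View pics/t_dock.png

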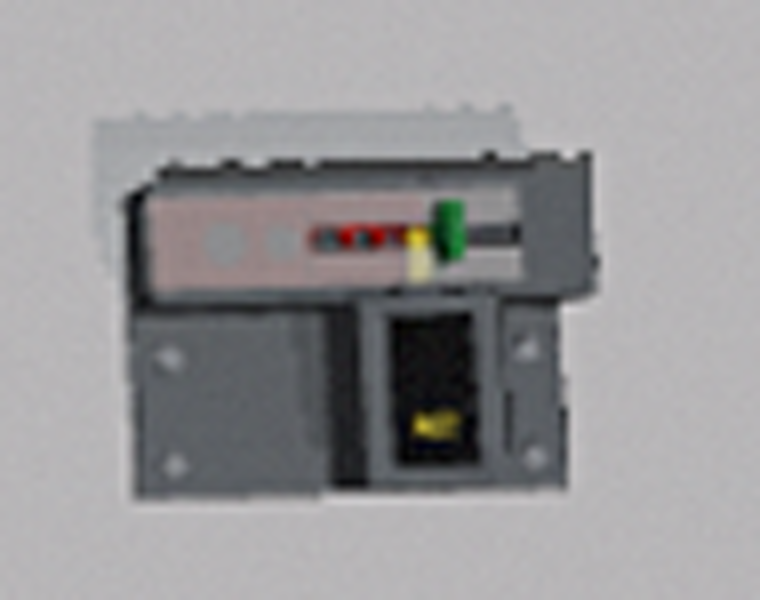

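View pics/s_dock.png

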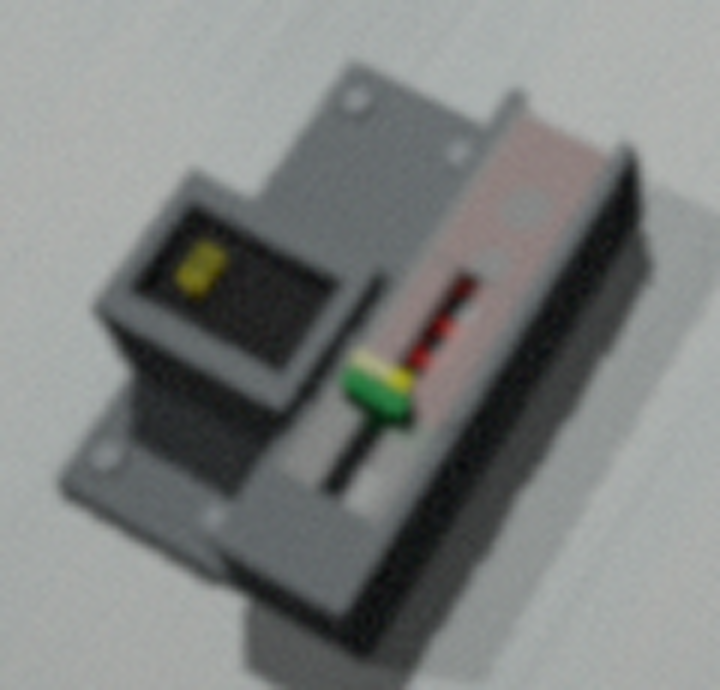

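View pics/t_tile.png

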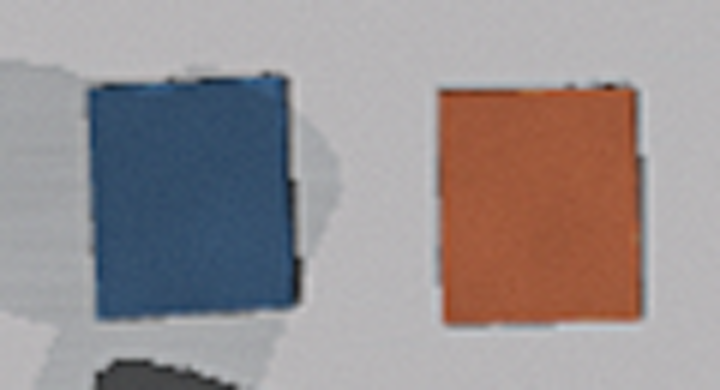

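View pics/s_tile.png

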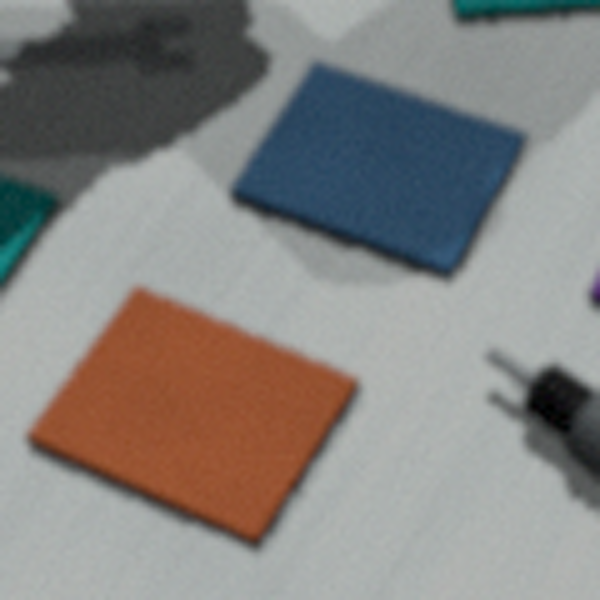

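```bash
cat > fit.py <<'E'
from h import *
from scipy.optimize import least_squares
T=load('top0');S=load('scene0')
def ct(p): return ((p[0]+.5)/8-.5+380,(p[1]+.5)/8-.5+165)
def cs(p): return ((p[0]+.5)/6-.5+165,(p[1]+.5)/6-.5+265)
top={(13,10,66):(362,300),(-63,10,66):(368,482),(-63,-46,66):(497,478),(6,-.5,66):(392,318),(6,-36.5,66):(472,314),(-56,-36.5,66):(480,464),(-56,-.5,66):(398,468),(-63,90,8):(134,498),(-63,-90,8):(568,488),(63,-90,56):(593,155),(13,-90,56):(595,298)}
sc={(-56,-.5,66):(195,205),(6,-.5,66):(342,285),(6,-36.5,66):(275,368),(-56,-36.5,66):(133,285),(-63,10,66):(193,170),(-63,-46,66):(97,310),(13,-46,66):(280,412),(-63,90,8):(355,62),(-63,-90,8):(62,485),(63,90,56):(632,145),(13,90,56):(517,92),(13,-90,56):(222,520),(63,-90,56):(345,620)}
def W(p,P):
    c,s=np.cos(p[3]),np.sin(p[3]); P=np.array(P,float)/1000
    return (np.array([[c,-s,0],[s,c,0],[0,0,1]])@P.T).T+p[:3]
def res(p):
    return np.r_[(proj(T,W(p,list(top)))-[ct(v) for v in top.values()]).ravel(),(proj(S,W(p,list(sc)))-[cs(v) for v in sc.values()]).ravel()]
r=least_squares(res,[.5,-.1,0,0],loss='soft_l1'); print(r.x); print(np.round(r.fun if 0 else res(r.x),1).reshape(-1,2).tolist())
np.save('dock.npy',r.x)
print('nub tri',tri(T,ct((437,426)),S,cs((201,269))))
print('tab tri top',tri(T,ct((449,215)),S,cs((378,385))))
for n,P in dict(nub=(-38,-18.5,66),tab=(38,-28.5,74),mouth=(38,90,44),tabback=(38,-32.5,65)).items(): print(n,W(r.x,[P])[0])
def tt(p): return ((p[0]+.5)/6-.5+230,(p[1]+.5)/6-.5+180)
def ts(p): return ((p[0]+.5)/5-.5+260,(p[1]+.5)/5-.5+120)
a=[(90,88),(287,78),(298,305),(98,318)]; b=[(318,63),(233,190),(450,272),(525,135)]
# top: TL=+x+y ; scene order matching
print('tri blue')
# top TL=(+x,+y) TR=(+x,-y) BR=(-x,-y) BL=(-x,+y); scene right=+x, up=+y
bs=[(525,135),(450,272),(233,190),(318,63)]
q=[]
for u,v in zip(a,bs):
    P,e=tri(T,tt(u),S,ts(v)); q.append(P); print(P,e)
q=np.array(q);m=q.mean(0);print('c',m,'sizes',[np.linalg.norm(q[i]-q[(i+1)%4]) for i in range(4)]); d=q[0]-q[3]+q[1]-q[2]; print('yaw',np.arctan2(d[1],d[0]))
q2=np.array([atz(T,tt(u),.009) for u in a]);print('z=9mm top',q2.mean(0)); q2=np.array([atz(S,ts(u),.009) for u in bs]);print('scene',q2.mean(0))
a2=[(440,90),(637,90),(641,318),(444,322)]; print('clay',np.mean([atz(T,tt(u),.009) for u in a2],0))
for n,u in dict(punch=(368,156),driver=(300,150),jar=(405,135)).items(): print(n,atz(T,u,.02))
E
python3 fit.py
```

```text
[ 0.51376267 -0.19114316 -0.00081755  0.01449268]
[[-0.5, -0.1], [0.1, 0.9], [1.5, 0.9], [-0.9, -0.3], [0.3, -0.2], [0.5, 0.5], [-0.5, 0.3], [0.7, 0.5], [0.3, 0.1], [-0.4, 2.0], [0.3, -0.5], [-0.0, -0.5], [1.2, -0.2], [1.9, 1.6], [-0.4, 1.2], [0.5, -0.4], [-0.2, -0.5], [1.3, 0.1], [-0.0, -0.5], [-1.0, -0.3], [1.4, 0.5], [-0.1, -0.9], [-1.4, 4.0], [0.2, -0.2]]
nub tri (array([ 0.47478236, -0.21059084,  0.06617457]), np.float64(0.0012494623945196015))
tab tri top (array([ 0.5553537 , -0.21705209,  0.08005259]), np.float64(0.00677922784994104))
nub [ 0.47603476 -0.21019192  0.06518245]
tab [ 0.55217171 -0.21908947  0.07318245]
mouth [ 0.55045438 -0.10060191  0.04318245]
tabback [ 0.55222967 -0.22308905  0.06418245]
tri blue
[0.56617504 0.40178322 0.00947365] 0.002625953749639922
[0.5710551  0.29293138 0.00922735] 0.000461955047775051
[0.44512792 0.28734091 0.01114471] 0.00016791885551203115
[0.43953789 0.39774614 0.00723735] 0.0007863552899719014
c [0.50547399 0.34495041 0.00927077] sizes [np.float64(0.1089614488892048), np.float64(0.12606579453246652), np.float64(0.11061568469086498), np.float64(0.12672121064624636)]
yaw 0.03810075017335131
z=9mm top [0.50593671 0.3452254  0.009     ]
scene [0.5049872 0.3447869 0.009    ]
clay [0.4986889  0.15334549 0.009     ]
punch [ 0.68852951 -0.01120267  0.02      ]
driver [0.71233679 0.21583523 0.02      ]
jar [ 0.7588473  -0.13810414  0.02      ]
```

```bash
cat > goal.py <<'E'
import sys
from h import *
from scipy.spatial.transform import Rotation as R
d=np.load('dock.npy')
# usage: goal.py d|w x y z(world z, mm) [yaw]
m=sys.argv[1]; x,y,z=[float(v)/1000 for v in sys.argv[2:5]]
yaw=d[3] if len(sys.argv)<6 else float(sys.argv[5])
if m=='d':
    c,s=np.cos(d[3]),np.sin(d[3]); x,y=d[0]+c*x-s*y,d[1]+s*x+c*y
g=np.array([x,y,z]); c,s=np.cos(yaw),np.sin(yaw)
G=np.array([[c,s,0],[s,-c,0],[0,0,-1.]])
st=read_state(); E=st['eef_rot']
print('goal',g,'slide',np.round(E.T@(g-st['eef_pos']),4),'twist',np.round(R.from_matrix(E.T@G).as_rotvec(),4))
p=st['eef_pos']-[d[0],d[1],0]; c,s=np.cos(d[3]),np.sin(d[3])
print('t',st['t'],'dockpos',np.round(1000*np.array([c*p[0]+s*p[1],-s*p[0]+c*p[1],p[2]]),1),'ft',np.round(st['ft_force'],1),'gap',st['finger_gap'],'q',np.round(st['q'],2))
E
python3 goal.py d -14 -18.5 150
```

```text
goal [ 0.50003224 -0.20984411  0.15      ] slide [-0.6737  0.5401  0.0815] twist [1.1000e-03 1.9000e-03 1.2505e+00]
t 0.1 dockpos [-314.5  791.1  230.2] ft [ 0.3 -0.1 -0.2] gap 0.08536231709312576 q [ 1.16  0.28 -0.03  1.27  0.    1.47]
```

```bash
python3 -m jog '[{"slide":[-0.674,0.54,0.03],"twist":[0.001,0.002,1.25]},{"slide":[-0.674,0.54,0.03],"twist":[0.001,0.002,1.25]},{"slide":[-0.674,0.54,0.03],"twist":[0.001,0.002,1.25]},{"slide":[-0.674,0.54,0.03],"twist":[0.001,0.002,1.25]},{"slide":[-0.674,0.54,0.03],"twist":[0.001,0.002,1.25]},{"slide":[-0.674,0.54,0.03],"twist":[0.001,0.002,1.25]},{"slide":[-0.674,0.54,0.03],"twist":[0.001,0.002,1.25]},{"slide":[-0.674,0.54,0.03],"twist":[0.001,0.002,1.25]},{"slide":[-0.674,0.54,0.03],"twist":[0.001,0.002,1.25]},{"slide":[-0.674,0.54,0.03],"twist":[0.001,0.002,1.25]}]' 0 40; python3 goal.py d -14 -18.5 150
```

```text
t: 0.93
eef_pos: [0.3382, 0.2057, 0.2166]
eef_rot: [[1.0, 0.01, 0.0], [0.01, -1.0, -0.0], [0.0, 0.0, -1.0]]
ft_force: [0.5, 0.6, -0.7]
finger_gap: 0.0002
goal [ 0.50003224 -0.20984411  0.15      ] slide [0.1579 0.4171 0.0667] twist [ 0.0001 -0.0001 -0.0049]
t 0.9333 dockpos [-169.8  399.3  216.6] ft [ 0.5  0.6 -0.7] gap 0.00022846479479701726 q [ 0.38 -0.13 -0.5   1.2  -0.    1.94]
```

```bash
python3 -m jog '[{"slide":[0.158,0.417,0.067],"twist":[0,0,-0.005]},{"slide":[0.158,0.417,0.067],"twist":[0,0,-0.005]},{"slide":[0.158,0.417,0.067],"twist":[0,0,-0.005]},{"slide":[0.158,0.417,0.067],"twist":[0,0,-0.005]},{"slide":[0.158,0.417,0.067],"twist":[0,0,-0.005]},{"slide":[0.158,0.417,0.067],"twist":[0,0,-0.005]},{"slide":[0.158,0.417,0.067],"twist":[0,0,-0.005]},{"slide":[0.158,0.417,0.067],"twist":[0,0,-0.005]},{"slide":[0.158,0.417,0.067],"twist":[0,0,-0.005]},{"slide":[0.158,0.417,0.067],"twist":[0,0,-0.005]}]'; python3 -m jog '[{"slide":[0,0.03,0],"twist":[0,0,0]}]' ; python3 goal.py d -14 -18.5 90
```

```text
t: 1.77
eef_pos: [0.4871, -0.1786, 0.1543]
eef_rot: [[1.0, 0.014, -0.0], [0.014, -1.0, 0.0], [-0.0, -0.0, -1.0]]
ft_force: [1.1, 0.8, 0.3]
finger_gap: -0.0001
t: 1.85
eef_pos: [0.489, -0.2115, 0.1529]
eef_rot: [[1.0, 0.013, 0.0], [0.013, -1.0, 0.0], [0.0, -0.0, -1.0]]
ft_force: [0.2, 1.3, -0.1]
finger_gap: 0.0001
goal [ 0.50003224 -0.20984411  0.09      ] slide [ 0.0111 -0.0015  0.063 ] twist [-0.0003 -0.0001 -0.0014]
t 1.85 dockpos [-25.1 -20.  152.9] ft [ 0.2  1.3 -0.1] gap 7.987830808908439e-05 q [-0.53  0.17 -0.33  1.07  0.    1.03]
```

```bash
python3 -m jog '[{"slide":[0.011,-0.0015,0.03],"twist":[0,0,0]},{"slide":[0.011,-0.0015,0.063],"twist":[0,0,0]},{"slide":[0.011,-0.0015,0.063],"twist":[0,0,0]},{"slide":[0.011,-0.0015,0.063],"twist":[0,0,0]}]';  python3 goal.py d -14 -18.5 61; python3 -c "
from h import *
snap('scene','s1');snap('top','t1')
crop('s1',165,240,285,355,6,'s1c');crop('t1',380,165,475,240,8,'t1c')"
```

```text
t: 2.18
eef_pos: [0.4973, -0.2085, 0.0878]
eef_rot: [[1.0, 0.013, -0.006], [0.013, -1.0, 0.004], [-0.006, -0.004, -1.0]]
ft_force: [0.2, 0.8, 0.2]
finger_gap: -0.0002
goal [ 0.50003224 -0.20984411  0.061     ] slide [0.0029 0.0015 0.0267] twist [-0.0038  0.0059 -0.0016]
t 2.1833 dockpos [-16.7 -17.1  87.8] ft [0.2 0.8 0.2] gap -0.00019751545465683922 q [-0.52  0.25 -0.39  0.94  0.    1.04]
```

View pics/s1c.png

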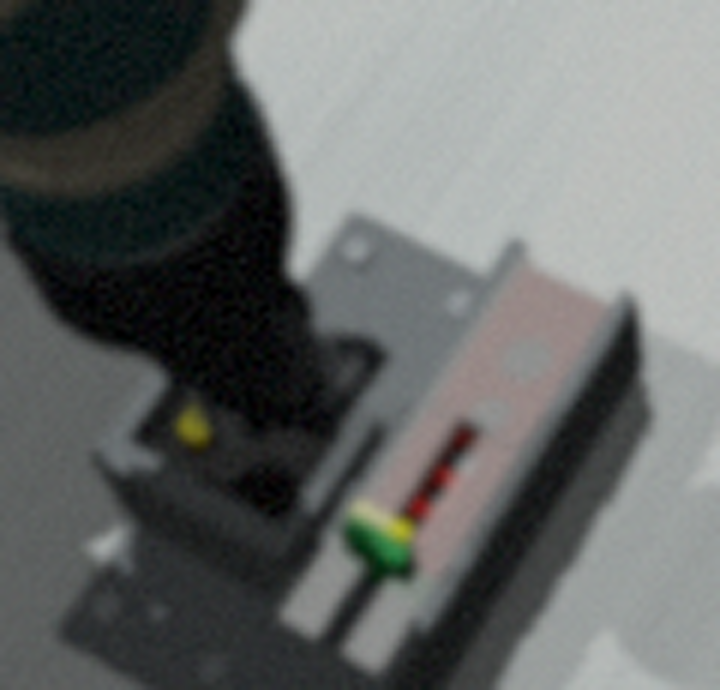

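View pics/t1c.png

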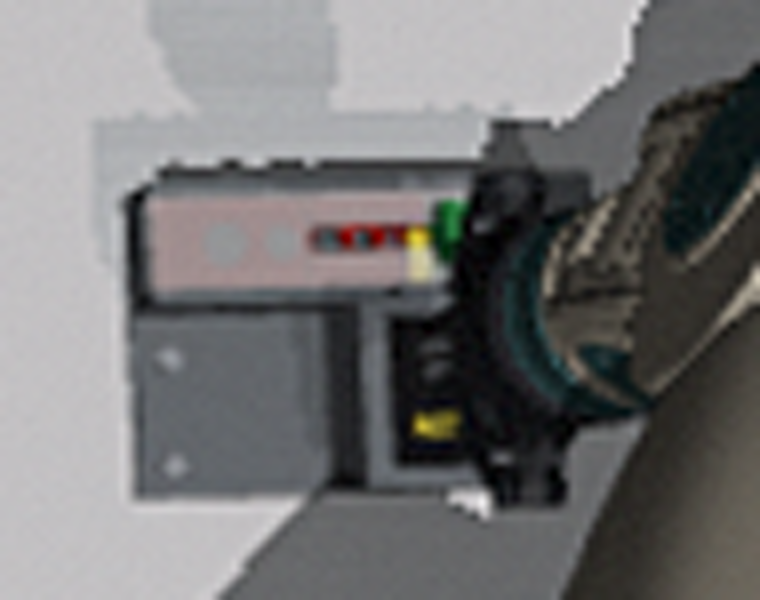

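```bash
python3 -m jog '[{"slide":[0.003,0.0015,0.008],"twist":[-0.004,0.006,-0.0016]},{"slide":[0.003,0.0015,0.016],"twist":[-0.004,0.006,-0.0016]},{"slide":[0.003,0.0015,0.021],"twist":[-0.004,0.006,-0.0016]},{"slide":[0.003,0.0015,0.0245],"twist":[-0.004,0.006,-0.0016]},{"slide":[0.003,0.0015,0.0265],"twist":[-0.004,0.006,-0.0016]},{"slide":[0.003,0.0015,0.0265],"twist":[-0.004,0.006,-0.0016]}]';  python3 goal.py d -14 -18.5 60.5
```

```text
t: 2.78
eef_pos: [0.5028, -0.2108, 0.0639]
eef_rot: [[1.0, 0.015, 0.006], [0.015, -1.0, -0.003], [0.006, 0.004, -1.0]]
ft_force: [-0.5, -0.4, -0.3]
finger_gap: -0.0
goal [ 0.50003224 -0.20984411  0.0605    ] slide [-0.0027 -0.001   0.0034] twist [ 0.0035 -0.0057  0.0009]
t 2.7833 dockpos [-11.3 -19.5  63.9] ft [-0.5 -0.4 -0.3] gap -4.017190488233245e-05 q [-0.52  0.28 -0.41  0.88 -0.    1.04]
```

```bash
python3 -m jog '[{"slide":[-0.003,-0.001,0.0035],"twist":[0.003,-0.005,0]},{"slide":[-0.003,-0.001,0.0035],"twist":[0.003,-0.005,0]},{"slide":[-0.006,-0.001,0.0035],"twist":[0.003,-0.005,0]},{"slide":[-0.006,-0.001,0.0035],"twist":[0.003,-0.005,0]}]';  python3 goal.py d -22 -18.5 60.5
```

```text
t: 3.12
eef_pos: [0.4962, -0.2098, 0.0603]
eef_rot: [[1.0, 0.015, 0.0], [0.015, -1.0, -0.0], [-0.0, 0.0, -1.0]]
ft_force: [0.5, 0.0, -0.4]
finger_gap: -0.0001
goal [ 0.49203308 -0.20996005  0.0605    ] slide [-0.0041  0.0001 -0.0002] twist [0.0003 0.     0.0007]
t 3.1167 dockpos [-17.9 -18.4  60.3] ft [ 0.5  0.  -0.4] gap -0.0001011808021717283 q [-0.52  0.28 -0.42  0.87 -0.    1.04]
```

```bash
for i in 1; do python3 -m jog '[{"slide":[-0.002,0,0],"twist":[0,0,0]},{"slide":[-0.004,0,0],"twist":[0,0,0]},{"slide":[-0.006,0,0],"twist":[0,0,0]},{"slide":[-0.008,0,0],"twist":[0,0,0]}]';  python3 goal.py d -30 -18.5 60.5; done
python3 -m jog '[{"slide":[-0.002,0,0],"twist":[0,0,0]},{"slide":[-0.004,0,0],"twist":[0,0,0]},{"slide":[-0.004,0,0],"twist":[0,0,0]}]';  python3 goal.py d -30 -18.5 60.5
```

```text
t: 3.45
eef_pos: [0.488, -0.21, 0.0604]
eef_rot: [[1.0, 0.015, 0.0], [0.015, -1.0, -0.0], [0.0, 0.0, -1.0]]
ft_force: [0.4, -0.0, 0.2]
finger_gap: 0.0001
goal [ 0.48403392 -0.21007598  0.0605    ] slide [-0.0039 -0.     -0.0001] twist [ 0.0004 -0.0002  0.0006]
t 3.45 dockpos [-26.1 -18.5  60.4] ft [ 0.4 -0.   0.2] gap 6.534541988513013e-05 q [-0.53  0.26 -0.44  0.87 -0.    1.03]
t: 3.7
eef_pos: [0.4839, -0.2101, 0.0606]
eef_rot: [[1.0, 0.015, 0.001], [0.015, -1.0, -0.0], [0.001, 0.0, -1.0]]
ft_force: [0.1, -0.3, 1.3]
finger_gap: -0.0001
goal [ 0.48403392 -0.21007598  0.0605    ] slide [ 0.0001 -0.      0.0001] twist [ 0.0005 -0.0008  0.0005]
t 3.7 dockpos [-30.1 -18.5  60.6] ft [ 0.1 -0.3  1.3] gap -6.369456424373137e-05 q [-0.53  0.26 -0.44  0.87 -0.    1.02]
```

```bash
python3 -m jog '[{"slide":[-0.002,0,0],"twist":[0,0,0]},{"slide":[-0.004,0,0],"twist":[0,0,0]},{"slide":[-0.004,0,0],"twist":[0,0,0]}]'; python3 goal.py d -38 -18.5 60.5;  python3 -c "
from h import *
snap('scene','s2');snap('top','t2')
crop('s2',165,265,285,380,6,'s2c');crop('t2',380,165,475,240,8,'t2c')"
```

```text
t: 3.95
eef_pos: [0.4799, -0.2103, 0.0607]
eef_rot: [[1.0, 0.015, 0.001], [0.015, -1.0, -0.001], [0.001, 0.001, -1.0]]
ft_force: [0.8, -0.2, -0.0]
finger_gap: -0.0001
goal [ 0.47603476 -0.21019192  0.0605    ] slide [-0.0038 -0.0001  0.0002] twist [ 0.0007 -0.0009  0.0005]
t 3.95 dockpos [-34.2 -18.6  60.7] ft [ 0.8 -0.2 -0. ] gap -7.302936823360325e-05 q [-0.54  0.25 -0.45  0.86 -0.    1.02]
```

View pics/s2c.png

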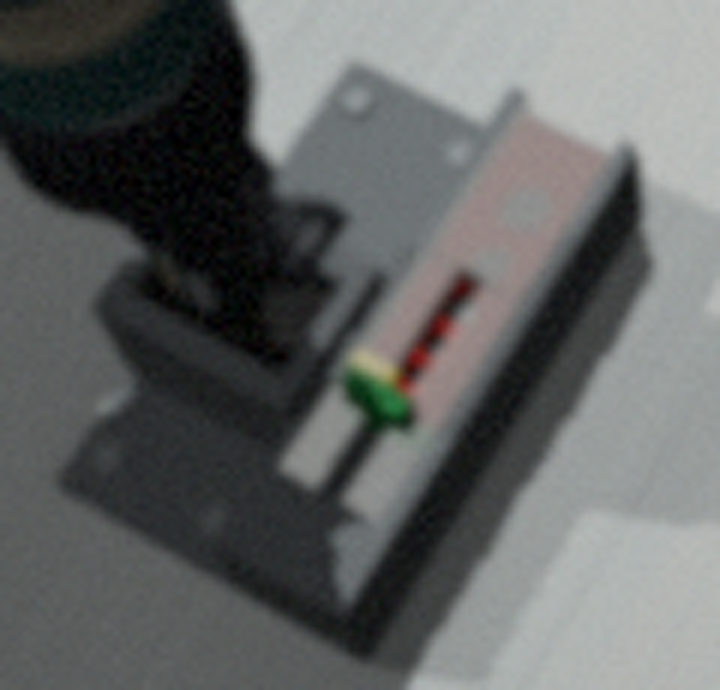

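View pics/t2c.png

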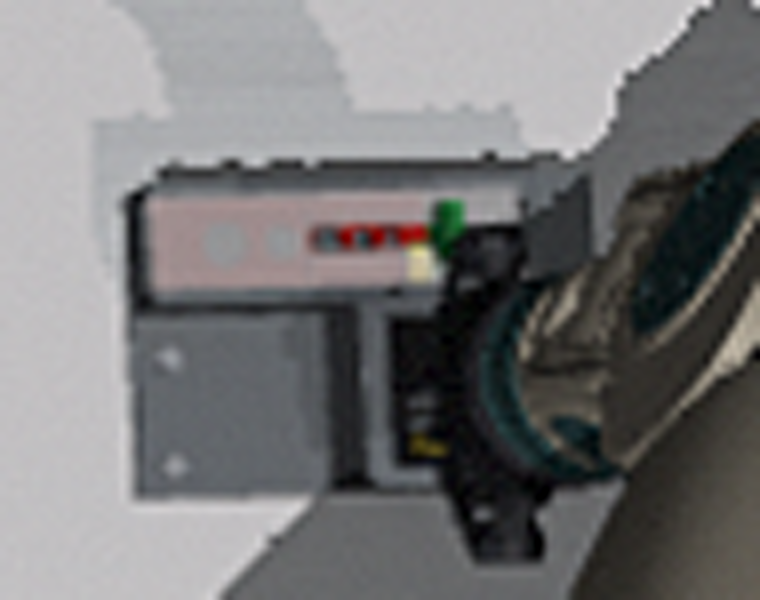

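```bash
python3 -m jog '[{"slide":[-0.002,0,0],"twist":[0,0,0]},{"slide":[-0.003,0,0],"twist":[0,0,0]},{"slide":[-0.003,0,0],"twist":[0,0,0]}]'; python3 goal.py d -38 -18.5 60.5; python3 -m jog '[{"slide":[-0.002,0,0],"twist":[0,0,0]},{"slide":[-0.002,0,0],"twist":[0,0,0]}]'; python3 goal.py d -38 -18.5 60.5
```

```text
t: 4.3
eef_pos: [0.4767, -0.2104, 0.0607]
eef_rot: [[1.0, 0.015, 0.001], [0.015, -1.0, -0.001], [0.001, 0.001, -1.0]]
ft_force: [1.8, 1.9, 0.8]
finger_gap: -0.0003
goal [ 0.47603476 -0.21019192  0.0605    ] slide [-0.0007 -0.0002  0.0002] twist [ 0.0008 -0.0006  0.0003]
t 4.3 dockpos [-37.3 -18.7  60.7] ft [1.8 1.9 0.8] gap -0.0002686908037219465 q [-0.54  0.25 -0.46  0.86 -0.    1.02]
t: 4.47
eef_pos: [0.4749, -0.2105, 0.0608]
eef_rot: [[1.0, 0.015, 0.001], [0.015, -1.0, -0.001], [0.001, 0.001, -1.0]]
ft_force: [2.9, 0.3, -0.1]
finger_gap: -0.0001
goal [ 0.47603476 -0.21019192  0.0605    ] slide [ 0.0011 -0.0002  0.0003] twist [ 0.0009 -0.0015  0.0003]
t 4.4667 dockpos [-39.1 -18.7  60.8] ft [ 2.9  0.3 -0.1] gap -0.00010672172138024646 q [-0.54  0.24 -0.46  0.86  0.    1.01]
```

```bash
python3 -m jog '[{"slide":[-0.001,0,0],"twist":[0,0,0]},{"slide":[-0.0015,0,0],"twist":[0,0,0]},{"slide":[-0.0015,0,0],"twist":[0,0,0]}]'; python3 -m jog '[{"slide":[-0.001,0,0],"twist":[0,0,0]},{"slide":[-0.0015,0,0],"twist":[0,0,0]},{"slide":[-0.0015,0,0],"twist":[0,0,0]}]'; python3 goal.py d -38 -18.5 60.5
```

```text
t: 4.72
eef_pos: [0.4749, -0.2105, 0.0609]
eef_rot: [[1.0, 0.015, 0.005], [0.015, -1.0, -0.0], [0.005, 0.0, -1.0]]
ft_force: [6.3, 1.3, -3.7]
finger_gap: 0.0
t: 4.97
eef_pos: [0.4748, -0.2105, 0.0609]
eef_rot: [[1.0, 0.015, 0.008], [0.015, -1.0, 0.0], [0.008, -0.0, -1.0]]
ft_force: [6.8, 0.7, -4.5]
finger_gap: -0.0002
goal [ 0.47603476 -0.21019192  0.0605    ] slide [ 0.0012 -0.0003  0.0004] twist [-0.     -0.0082  0.001 ]
t 4.9667 dockpos [-39.2 -18.8  60.9] ft [ 6.8  0.7 -4.5] gap -0.0001819585161319073 q [-0.54  0.24 -0.47  0.86  0.    1.01]
```

```bash
python3 -m jog '[{"slide":[0.006,0,0],"twist":[0,-0.008,0]},{"slide":[0.010,0,0],"twist":[0,-0.008,0]},{"slide":[0.010,0,-0.01],"twist":[0,-0.008,0]},{"slide":[0.010,0,-0.04],"twist":[0,-0.008,0]},{"slide":[0.010,0,-0.06],"twist":[0,-0.008,0]},{"slide":[0.010,0,-0.06],"twist":[0,-0.008,0]}]'; python3 goal.py d 38 -55 110; python3 -c "
from h import *
snap('scene','s3');snap('top','t3')
crop('s3',165,265,285,380,6,'s3c');crop('t3',380,165,475,240,8,'t3c')"
```

```text
t: 5.47
eef_pos: [0.4869, -0.2121, 0.126]
eef_rot: [[1.0, 0.016, 0.006], [0.016, -1.0, -0.004], [0.006, 0.004, -1.0]]
ft_force: [0.3, -0.7, 0.3]
finger_gap: -0.0001
goal [ 0.55255575 -0.24558668  0.11      ] slide [0.065  0.0345 0.0165] twist [ 0.0044 -0.0058  0.001 ]
t 5.4667 dockpos [-27.2 -20.5 126. ] ft [ 0.3 -0.7  0.3] gap -0.00010892560418600677 q [-0.53  0.19 -0.38  1.   -0.    1.02]
```

View pics/s3c.png

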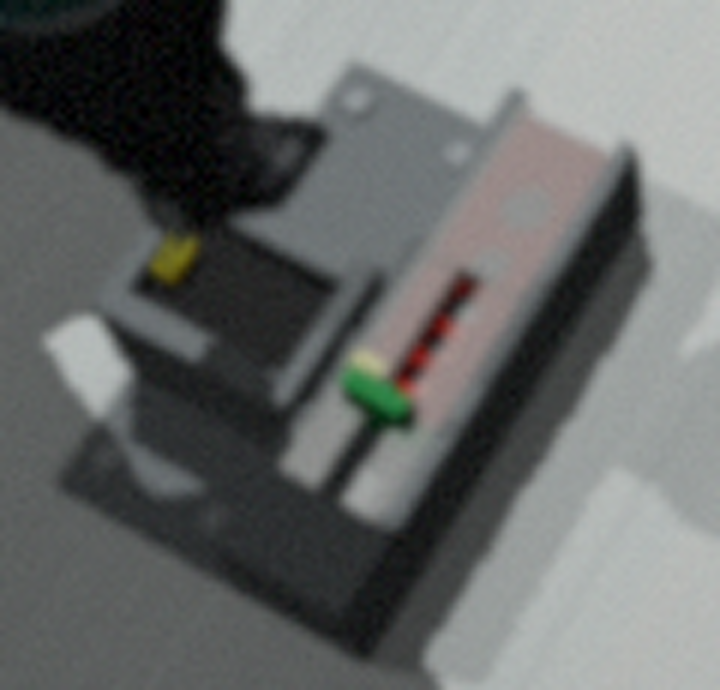

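View pics/t3c.png

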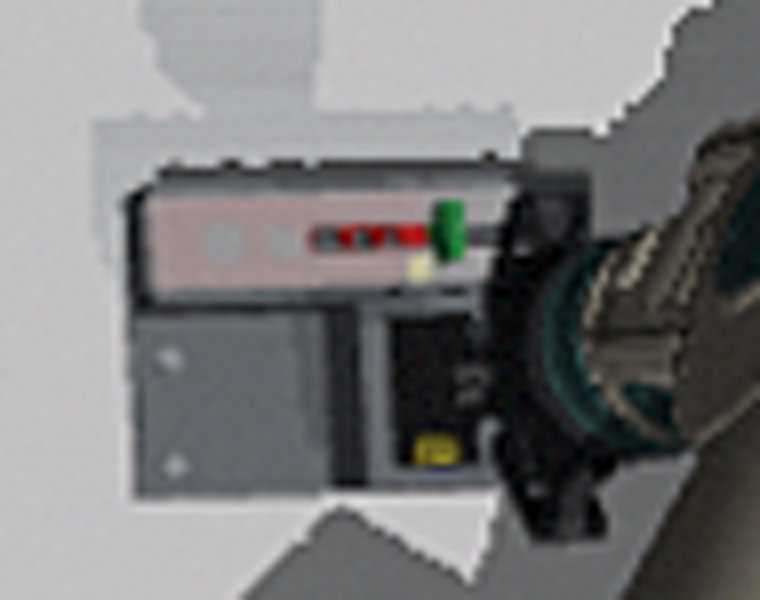

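```bash
python3 -m jog '[{"slide":[0.035,0.02,0.005],"twist":[0.004,-0.006,0]},{"slide":[0.065,0.0345,0.0165],"twist":[0.004,-0.006,0]},{"slide":[0.065,0.0345,0.0165],"twist":[0.004,-0.006,0]},{"slide":[0.065,0.0345,0.0165],"twist":[0.004,-0.006,0]},{"slide":[0.065,0.0345,0.0165],"twist":[0.004,-0.006,0]}]'; python3 goal.py d 38 -56 62
```

```text
t: 5.98
eef_pos: [0.5486, -0.2434, 0.1046]
eef_rot: [[1.0, 0.015, -0.009], [0.015, -1.0, 0.004], [-0.008, -0.005, -1.0]]
ft_force: [0.0, -1.3, -0.2]
finger_gap: 0.0
goal [ 0.55257024 -0.24658658  0.062     ] slide [0.0043 0.0034 0.0425] twist [-0.0046  0.0085  0.0009]
t 5.9833 dockpos [ 34.  -52.8 104.6] ft [ 0.  -1.3 -0.2] gap 4.007085469168793e-05 q [-0.53  0.33 -0.23  1.02 -0.    1.03]
```

```bash
python3 -m jog '[{"slide":[0.004,0.0034,0.008],"twist":[-0.0046,0.0085,0.001]},{"slide":[0.004,0.0034,0.018],"twist":[-0.0046,0.0085,0.001]},{"slide":[0.004,0.0034,0.026],"twist":[-0.0046,0.0085,0.001]},{"slide":[0.004,0.0034,0.033],"twist":[-0.0046,0.0085,0.001]},{"slide":[0.004,0.0034,0.038],"twist":[-0.0046,0.0085,0.001]},{"slide":[0.004,0.0034,0.04],"twist":[-0.0046,0.0085,0.001]},{"slide":[0.004,0.0034,0.041],"twist":[-0.0046,0.0085,0.001]},{"slide":[0.004,0.0034,0.041],"twist":[-0.0046,0.0085,0.001]}]'; python3 goal.py d 38 -50 62.5; python3 -c "
from h import *
snap('scene','s4')
crop('s4',165,265,285,380,6,'s4c')"
```

```text
t: 6.65
eef_pos: [0.5523, -0.2466, 0.0635]
eef_rot: [[1.0, 0.015, 0.0], [0.015, -1.0, -0.0], [0.0, 0.0, -1.0]]
ft_force: [-0.0, -0.7, 0.2]
finger_gap: 0.0
goal [ 0.55248329 -0.24058721  0.0625    ] slide [ 0.0003 -0.006   0.001 ] twist [ 0. -0.  0.]
t 6.65 dockpos [ 37.7 -56.   63.5] ft [-0.  -0.7  0.2] gap 3.991085879697261e-05 q [-0.53  0.38 -0.27  0.93 -0.    1.03]
```

View pics/s4c.png

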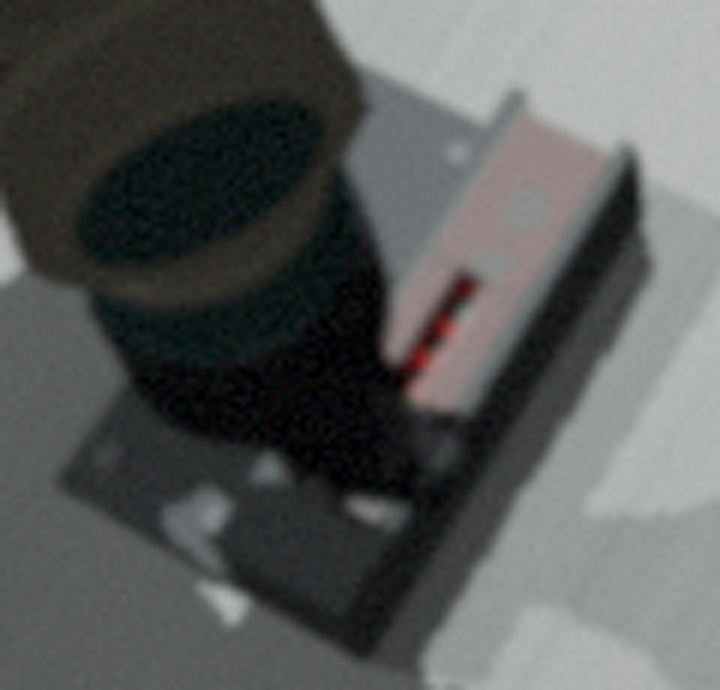

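```bash
python3 -m jog '[{"slide":[0,-0.005,0.001],"twist":[0,0,0]},{"slide":[0,-0.009,0.001],"twist":[0,0,0]},{"slide":[0,-0.013,0.001],"twist":[0,0,0]},{"slide":[0,-0.017,0.001],"twist":[0,0,0]},{"slide":[0,-0.021,0.001],"twist":[0,0,0]},{"slide":[0,-0.025,0.001],"twist":[0,0,0]},{"slide":[0,-0.029,0.001],"twist":[0,0,0]},{"slide":[0,-0.033,0.001],"twist":[0,0,0]},{"slide":[0,-0.037,0.001],"twist":[0,0,0]},{"slide":[0,-0.041,0.001],"twist":[0,0,0]}]';python3 goal.py d 38 0 62.5; python3 -c "
from h import *
snap('top','t5')
crop('t5',380,165,475,240,8,'t5c')"
```

```text
t: 7.53
eef_pos: [0.5522, -0.2058, 0.0631]
eef_rot: [[1.0, 0.014, 0.001], [0.014, -1.0, -0.001], [0.001, 0.001, -1.0]]
ft_force: [-0.3, -4.1, 0.9]
finger_gap: 0.0002
goal [ 0.55175868 -0.19059246  0.0625    ] slide [-0.0002 -0.0153  0.0005] twist [ 0.0014 -0.0009 -0.0002]
t 7.5333 dockpos [ 38.2 -15.3  63.1] ft [-0.3 -4.1  0.9] gap 0.00019927857933565936 q [-0.47  0.35 -0.31  0.91 -0.    1.09]
```

View pics/t5c.png

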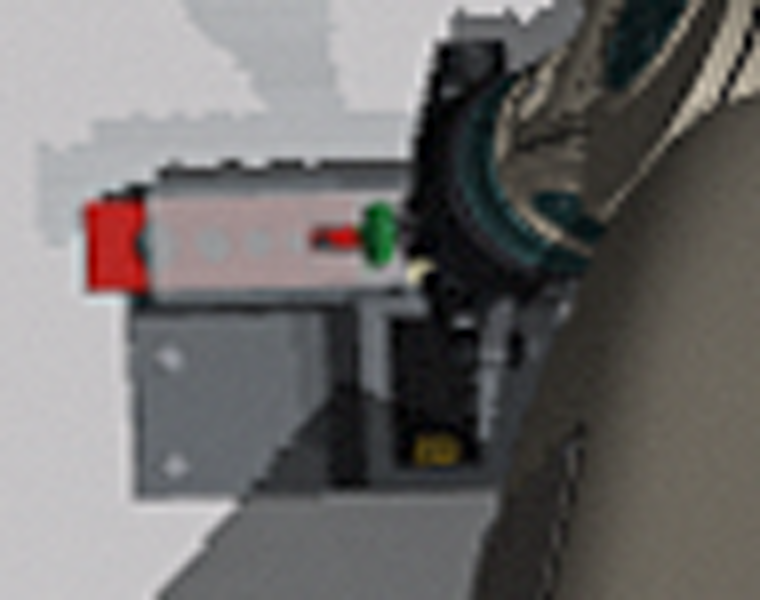

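```bash
python3 -m jog '[{"slide":[0,-0.003,0],"twist":[0,0,0]},{"slide":[0,-0.006,0],"twist":[0,0,0]},{"slide":[0,-0.009,0],"twist":[0,0,0]},{"slide":[0,-0.012,0],"twist":[0,0,0]},{"slide":[0,-0.014,0],"twist":[0,0,0]},{"slide":[0,-0.0155,0],"twist":[0,0,0]},{"slide":[0,-0.0155,0],"twist":[0,0,0]}]';python3 goal.py d 38 0 62.5; python3 -m jog '[{"slide":[0,-0.001,0],"twist":[0,0,0]},{"slide":[0,-0.002,0],"twist":[0,0,0]},{"slide":[0,-0.002,0],"twist":[0,0,0]}]';python3 goal.py d 38 0 62.5
```

```text
t: 8.17
eef_pos: [0.552, -0.1894, 0.0631]
eef_rot: [[1.0, 0.015, 0.001], [0.015, -1.0, -0.001], [0.001, 0.001, -1.0]]
ft_force: [0.6, -3.8, 0.8]
finger_gap: -0.0002
goal [ 0.55175868 -0.19059246  0.0625    ] slide [-0.0003  0.0012  0.0006] twist [ 0.0008 -0.0011  0.0006]
t 8.1667 dockpos [38.3  1.2 63.1] ft [ 0.6 -3.8  0.8] gap -0.00018379819427716582 q [-0.44  0.34 -0.32  0.91 -0.    1.11]
t: 8.42
eef_pos: [0.552, -0.1893, 0.0631]
eef_rot: [[1.0, 0.014, 0.001], [0.014, -1.0, -0.006], [0.001, 0.006, -1.0]]
ft_force: [-0.6, -9.1, -0.6]
finger_gap: -0.0001
goal [ 0.55175868 -0.19059246  0.0625    ] slide [-0.0003  0.0012  0.0006] twist [ 0.0056 -0.0006 -0.0003]
t 8.4167 dockpos [38.3  1.3 63.1] ft [-0.6 -9.1 -0.6] gap -5.972699252321194e-05 q [-0.44  0.34 -0.32  0.91 -0.    1.12]
```

```bash
python3 -m jog '[{"slide":[0,0.004,0],"twist":[0.005,0,0]},{"slide":[0,0.01,0],"twist":[0.005,0,0]},{"slide":[0,0.016,0],"twist":[0.005,0,0]},{"slide":[0,0.022,0],"twist":[0.005,0,0]},{"slide":[0,0.028,0],"twist":[0.005,0,0]},{"slide":[0,0.034,0],"twist":[0.005,0,0]},{"slide":[0,0.04,0],"twist":[0.005,0,0]},{"slide":[0,0.046,0],"twist":[0.005,0,0]},{"slide":[0,0.054,0],"twist":[0.005,0,0]},{"slide":[0,0.056,0],"twist":[0.005,0,0]}]';python3 -m jog '[{"slide":[0,0,-0.03],"twist":[0,0,0]},{"slide":[0,0,-0.065],"twist":[0,0,0]},{"slide":[0,-0.03,-0.08],"twist":[0,0,0]},{"slide":[0,-0.07,-0.08],"twist":[0,0,0]},{"slide":[0,-0.11,-0.08],"twist":[0,0,0]},{"slide":[0,-0.15,-0.08],"twist":[0,0,0]},{"slide":[0,-0.165,-0.08],"twist":[0,0,0]},{"slide":[0,-0.165,-0.08],"twist":[0,0,0]}]' 0.07 ; python3 goal.py d 38 113 100;  python3 -c "
from h import *
snap('scene','s6');snap('top','t6')
crop('s6',185,225,305,340,6,'s6c');crop('t6',375,165,470,240,8,'t6c')"
```

```text
t: 9.25
eef_pos: [0.5528, -0.2459, 0.0634]
eef_rot: [[1.0, 0.014, 0.001], [0.014, -1.0, 0.001], [0.001, -0.001, -1.0]]
ft_force: [-0.2, 0.5, -0.5]
finger_gap: 0.0
t: 9.92
eef_pos: [0.5494, -0.0769, 0.1435]
eef_rot: [[1.0, 0.019, -0.001], [0.019, -1.0, 0.003], [-0.0, -0.003, -1.0]]
ft_force: [0.8, -0.3, 0.5]
finger_gap: 0.0701
goal [ 0.55012106 -0.07760433  0.1       ] slide [0.0007 0.0008 0.0435] twist [-0.003   0.0005  0.0041]
t 9.9167 dockpos [ 37.3 113.7 143.5] ft [ 0.8 -0.3  0.5] gap 0.07012871031496926 q [-0.26  0.22 -0.3   1.06  0.    1.3 ]
```

View pics/s6c.png

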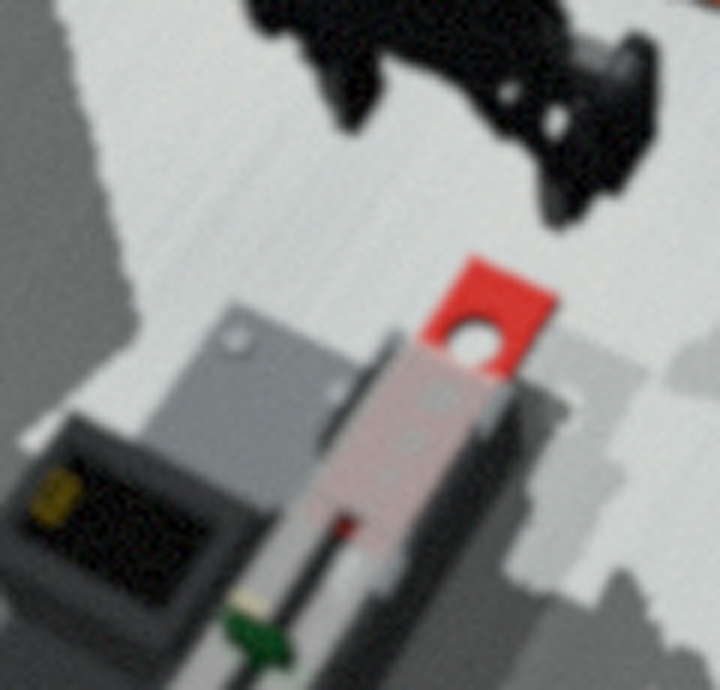

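View pics/t6c.png

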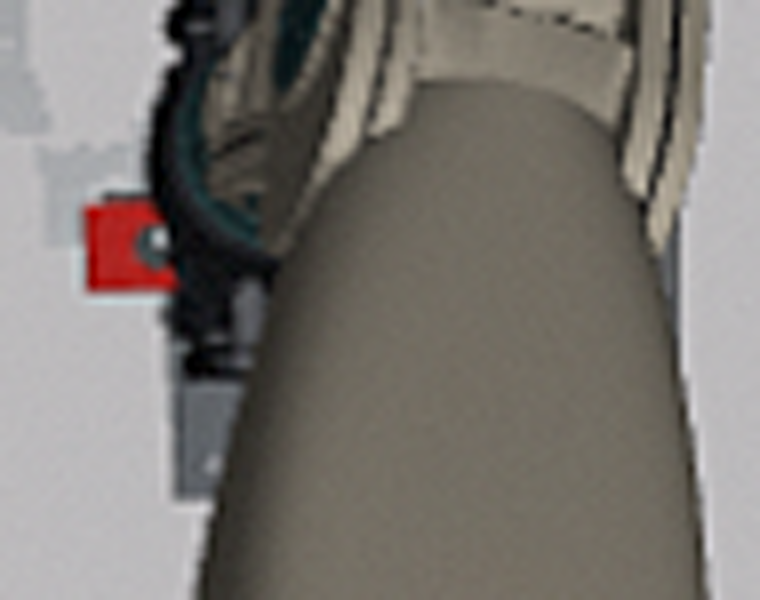

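```bash
python3 -c "
from h import *
T=load('t6');S=load('s6');d=np.load('dock.npy')
f=lambda p,k,o:((p[0]+.5)/k-.5+o[0],(p[1]+.5)/k-.5+o[1])
for a,b in [((86,206),(556,298)),((88,292),(475,257))]:
    P,e=tri(T,f(a,8,(375,165)),S,f(b,6,(185,225))); p=P-[d[0],d[1],0];c,s=np.cos(d[3]),np.sin(d[3]);print(P,e,'dock',c*p[0]+s*p[1],-s*p[0]+c*p[1])
"
```

```text
[ 0.56724987 -0.06119598  0.04790202] 0.0023390427600718665 dock 0.05536480177130724 0.12915838889283288
[ 0.53270435 -0.06076227  0.04669338] 0.0013854807425364127 dock 0.020829193124344846 0.13009268857348177
```

```bash
python3 -m jog '[{"slide":[0.0007,0.002,0.02],"twist":[-0.003,0,0.004]},{"slide":[0.0007,0.002,0.04],"twist":[-0.003,0,0.004]},{"slide":[0.0007,0.002,0.06],"twist":[-0.003,0,0.004]},{"slide":[0.0007,0.002,0.075],"twist":[-0.003,0,0.004]},{"slide":[0.0007,0.002,0.075],"twist":[-0.003,0,0.004]},{"slide":[0.0007,0.002,0.075],"twist":[-0.003,0,0.004]}]' 0.06; python3 goal.py d 38 112 37
```

```text
t: 10.52
eef_pos: [0.5503, -0.0831, 0.0678]
eef_rot: [[1.0, 0.01, -0.002], [0.01, -1.0, -0.002], [-0.002, 0.002, -1.0]]
ft_force: [0.9, -0.3, -0.0]
finger_gap: 0.06
goal [ 0.55013556 -0.07860422  0.037     ] slide [-0.0001 -0.0045  0.0307] twist [ 0.0017  0.0017 -0.0048]
t 10.5167 dockpos [ 38.1 107.5  67.8] ft [ 0.9 -0.3 -0. ] gap 0.060020090294112434 q [-0.26  0.3  -0.37  0.9  -0.    1.3 ]
```

```bash
python3 -m jog '[{"slide":[0,-0.0045,0.008],"twist":[0.0017,0.0017,-0.005]},{"slide":[0,-0.0045,0.016],"twist":[0.0017,0.0017,-0.005]},{"slide":[0,-0.0045,0.022],"twist":[0.0017,0.0017,-0.005]},{"slide":[0,-0.0045,0.028],"twist":[0.0017,0.0017,-0.005]},{"slide":[0,-0.0045,0.0305],"twist":[0.0017,0.0017,-0.005]},{"slide":[0,-0.0045,0.0305],"twist":[0.0017,0.0017,-0.005]},{"slide":[0,-0.0045,0.0305],"twist":[0.0017,0.0017,-0.005]}]'; python3 goal.py d 38 112 37; python3 -c "
from h import *
snap('scene','s7')
crop('s7',205,215,305,310,7,'s7c')"
```

```text
t: 11.1
eef_pos: [0.5502, -0.0785, 0.0371]
eef_rot: [[1.0, 0.015, -0.0], [0.015, -1.0, 0.0], [-0.0, -0.0, -1.0]]
ft_force: [0.3, -0.2, -0.5]
finger_gap: 0.0601
goal [ 0.55013556 -0.07860422  0.037     ] slide [-0.      0.0001  0.0001] twist [-0.0001  0.0002  0.0004]
t 11.1 dockpos [ 38.  112.1  37.1] ft [ 0.3 -0.2 -0.5] gap 0.06009898120034158 q [-0.26  0.33 -0.4   0.84  0.    1.3 ]
```

View pics/s7c.png

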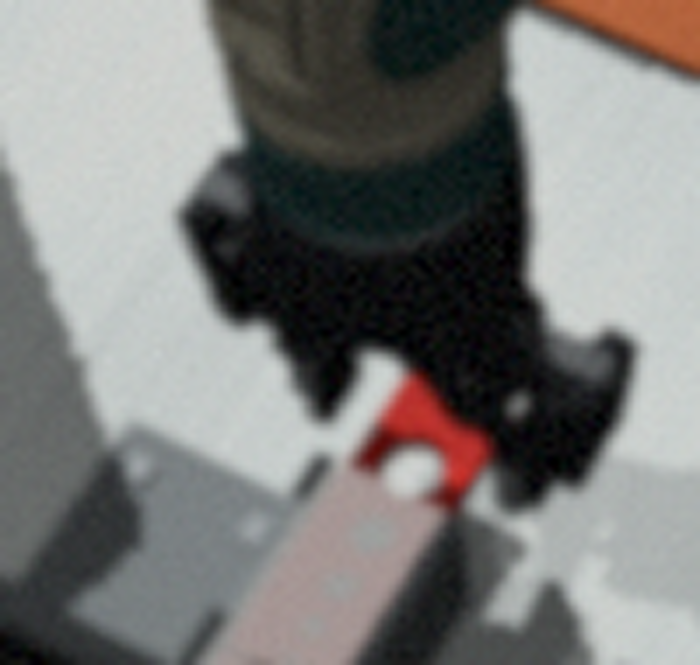

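```bash
python3 -m jog '[{"slide":[0,0,0],"twist":[0,0,0]},{"slide":[0,0,0],"twist":[0,0,0]},{"slide":[0,0,0],"twist":[0,0,0]},{"slide":[0,0,0],"twist":[0,0,0]},{"slide":[0,0,0],"twist":[0,0,0]},{"slide":[0,0,0],"twist":[0,0,0]}]' 0 50; python3 goal.py d 38 112 37; python3 -c "
from h import *
d=np.load('dock.npy');c=snap('scene','s8')
crop('s8',205,215,305,310,7,'s8c')
cc,s=np.cos(d[3]),np.sin(d[3])
S=load('s7')
for x,y in ((68,101),(75,101)):
  for z in (.036,.042,.048):
    X=d[0]+cc*x/1e3-s*y/1e3;Y=d[1]+s*x/1e3+cc*y/1e3
    u=proj(S,[X,Y,z])[0]; print(x,y,z,(u-[205,215]+.5)*7-.5)
"
```

```text
t: 11.65
eef_pos: [0.5509, -0.0787, 0.038]
eef_rot: [[1.0, 0.015, 0.001], [0.015, -1.0, -0.0], [0.001, 0.0, -1.0]]
ft_force: [-0.9, 1.4, 4.9]
finger_gap: 0.0348
goal [ 0.55013556 -0.07860422  0.037     ] slide [-0.0008 -0.0001  0.001 ] twist [ 0.0002 -0.0013  0.0004]
t 11.65 dockpos [ 38.8 111.9  38. ] ft [-0.9  1.4  4.9] gap 0.03475145067960301 q [-0.26  0.33 -0.4   0.84  0.    1.3 ]
68 101 0.036 [504.38628859 527.76634137]
68 101 0.042 [503.25718384 519.00298993]
68 101 0.048 [502.11671595 510.14876531]
75 101 0.036 [524.64294565 537.70464218]
75 101 0.042 [523.61529365 528.97606071]
75 101 0.048 [522.57727827 520.15676142]
```

View pics/s8c.png

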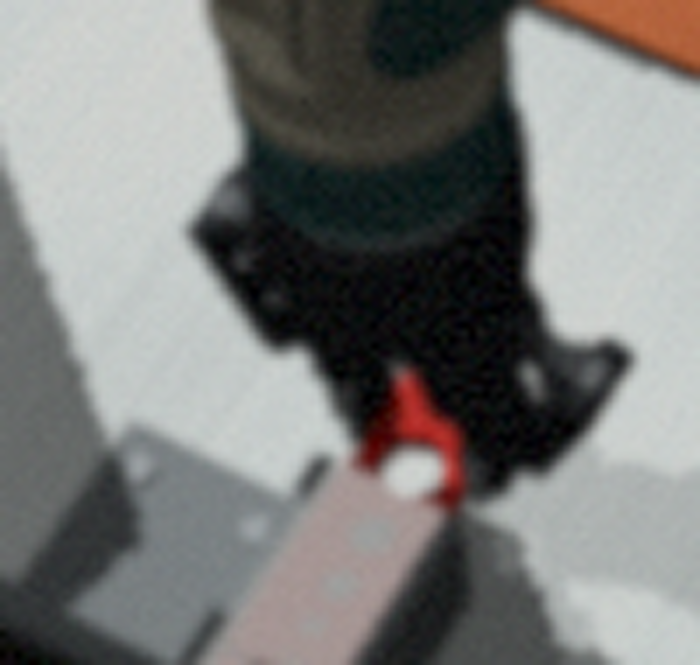

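```bash
python3 -c "
from h import *
d=np.load('dock.npy')
cc,s=np.cos(d[3]),np.sin(d[3])
S=load('s8')
for x,y in ((56,101),(63,101),(56,105),(63,105)):
  for z in (.036,.040,.044,.048):
    X=d[0]+cc*x/1e3-s*y/1e3;Y=d[1]+s*x/1e3+cc*y/1e3
    u=proj(S,[X,Y,z])[0]; print(x,y,z,np.round((u-[205,215]+.5)*7-.5))
"; python3 -c "
from h import *
crop('s8',245,260,290,295,16,'s8d')"
```

```text
56 101 0.036 [470. 511.]
56 101 0.04 [469. 505.]
56 101 0.044 [468. 499.]
56 101 0.048 [467. 493.]
63 101 0.036 [490. 521.]
63 101 0.04 [489. 515.]
63 101 0.044 [488. 509.]
63 101 0.048 [488. 503.]
56 105 0.036 [477. 500.]
56 105 0.04 [476. 494.]
56 105 0.044 [475. 488.]
56 105 0.048 [474. 482.]
63 105 0.036 [497. 510.]
63 105 0.04 [496. 504.]
63 105 0.044 [495. 498.]
63 105 0.048 [494. 492.]
```

View pics/s8d.png

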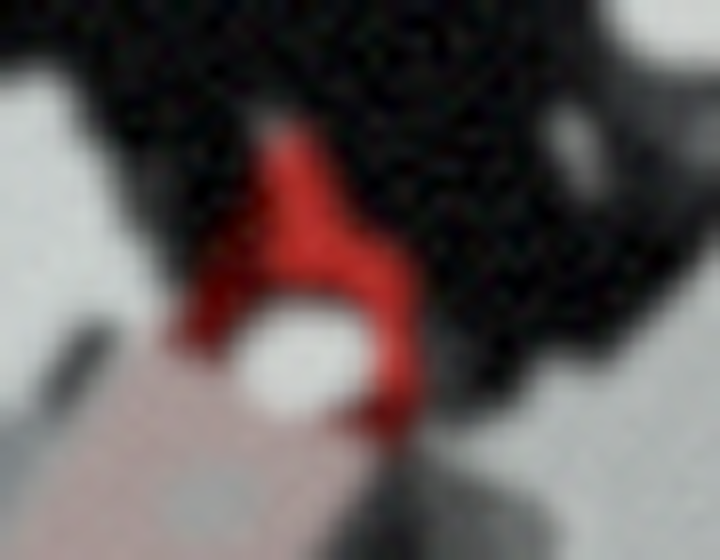

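```bash
python3 -m jog '[{"slide":[-0.0005,-0.003,0],"twist":[0,0,0]},{"slide":[-0.0005,-0.007,0],"twist":[0,0,0]},{"slide":[-0.0005,-0.012,0],"twist":[0,0,0]},{"slide":[-0.0005,-0.017,0],"twist":[0,0,0]},{"slide":[-0.0005,-0.022,0],"twist":[0,0,0]},{"slide":[-0.0005,-0.026,0],"twist":[0,0,0]},{"slide":[-0.0005,-0.03,0],"twist":[0,0,0]},{"slide":[-0.0005,-0.03,0],"twist":[0,0,0]}]'; python3 goal.py d 38 182 37; python3 -c "
from h import *
c=snap('scene','s9')
crop('s9',205,200,305,295,7,'s9c')"
```

```text
t: 12.37
eef_pos: [0.5497, -0.0474, 0.0378]
eef_rot: [[1.0, 0.016, 0.001], [0.016, -1.0, 0.001], [0.001, -0.001, -1.0]]
ft_force: [-0.2, 0.7, 2.0]
finger_gap: 0.0344
goal [ 0.5491211  -0.00861157  0.037     ] slide [ 0.0001 -0.0388  0.0008] twist [-0.0011 -0.0009  0.0015]
t 12.3667 dockpos [ 38.  143.2  37.8] ft [-0.2  0.7  2. ] gap 0.034446789109711023 q [-0.2   0.32 -0.41  0.83  0.    1.35]
```

View pics/s9c.png

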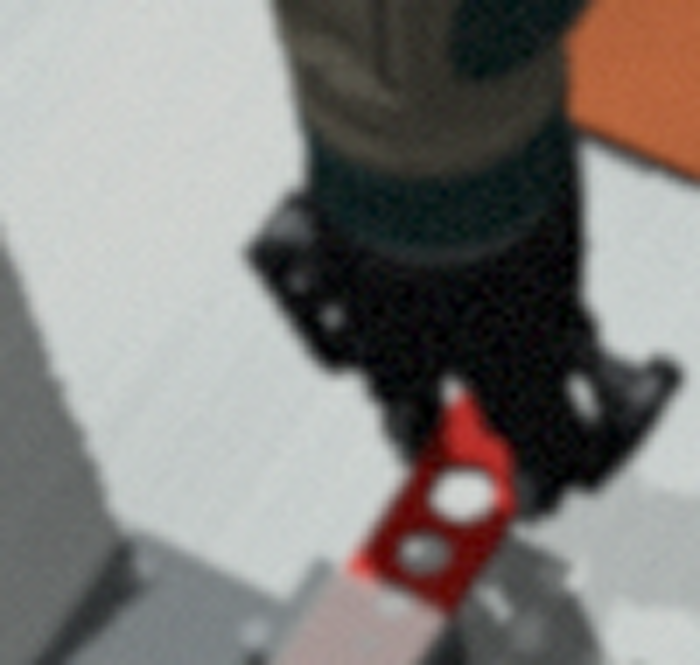

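```bash
python3 -m jog '[{"slide":[0,-0.003,0],"twist":[0,0,0]},{"slide":[0,-0.003,0],"twist":[0,0,0]},{"slide":[0,-0.003,0],"twist":[0,0,0]},{"slide":[0,-0.003,0],"twist":[0,0,0]}]'; python3 goal.py d 38 182 37;python3 -m jog '[{"slide":[0,-0.002,0],"twist":[0,0,0]},{"slide":[0,-0.002,0],"twist":[0,0,0]},{"slide":[0,-0.002,0],"twist":[0,0,0]},{"slide":[0,-0.002,0],"twist":[0,0,0]}]'; python3 goal.py d 38 182 37
```

```text
t: 12.75
eef_pos: [0.5496, -0.0442, 0.0378]
eef_rot: [[1.0, 0.016, 0.001], [0.016, -1.0, 0.002], [0.001, -0.002, -1.0]]
ft_force: [-0.5, 1.5, 1.6]
finger_gap: 0.0345
goal [ 0.5491211  -0.00861157  0.037     ] slide [ 0.0001 -0.0356  0.0008] twist [-0.0022 -0.0009  0.0016]
t 12.75 dockpos [ 38.  146.4  37.8] ft [-0.5  1.5  1.6] gap 0.03449964750718272 q [-0.2   0.32 -0.41  0.83  0.    1.36]
t: 13.08
eef_pos: [0.5496, -0.0424, 0.0378]
eef_rot: [[1.0, 0.016, 0.001], [0.016, -1.0, 0.002], [0.001, -0.002, -1.0]]
ft_force: [0.6, -1.0, 1.0]
finger_gap: 0.0347
goal [ 0.5491211  -0.00861157  0.037     ] slide [ 0.0001 -0.0338  0.0008] twist [-0.0021 -0.0009  0.0014]
t 13.0833 dockpos [ 38.  148.2  37.8] ft [ 0.6 -1.   1. ] gap 0.03465946297285503 q [-0.2   0.32 -0.41  0.83  0.    1.36]
```

```bash
python3 -m jog '[{"slide":[0,-0.004,0],"twist":[-0.002,-0.001,0]},{"slide":[0,-0.009,0],"twist":[-0.002,-0.001,0]},{"slide":[0,-0.015,0],"twist":[-0.002,-0.001,0]},{"slide":[0,-0.021,0],"twist":[-0.002,-0.001,0]},{"slide":[0,-0.027,0],"twist":[-0.002,-0.001,0]},{"slide":[0,-0.033,0],"twist":[-0.002,-0.001,0]},{"slide":[0,-0.039,0],"twist":[-0.002,-0.001,0]},{"slide":[0,-0.045,0],"twist":[-0.002,-0.001,0]},{"slide":[0,-0.05,0],"twist":[-0.002,-0.001,0]},{"slide":[0,-0.05,0],"twist":[-0.002,-0.001,0]}]'; python3 goal.py d 38 250 100; python3 -c "
from h import *
c=snap('scene','s10');snap('top','t10')
crop('s10',205,170,325,285,6,'s10c')"
```

```text
t: 13.92
eef_pos: [0.5484, 0.0088, 0.0376]
eef_rot: [[1.0, 0.017, -0.001], [0.017, -1.0, 0.001], [-0.001, -0.001, -1.0]]
ft_force: [-0.4, 0.4, -0.9]
finger_gap: 0.0343
goal [0.54813564 0.05938129 0.1       ] slide [ 0.0006 -0.0506 -0.0623] twist [-0.0007  0.0008  0.0026]
t 13.9167 dockpos [ 37.5 199.4  37.6] ft [-0.4  0.4 -0.9] gap 0.03433962066332472 q [-0.1   0.32 -0.42  0.83  0.    1.45]
```

View pics/s10c.png

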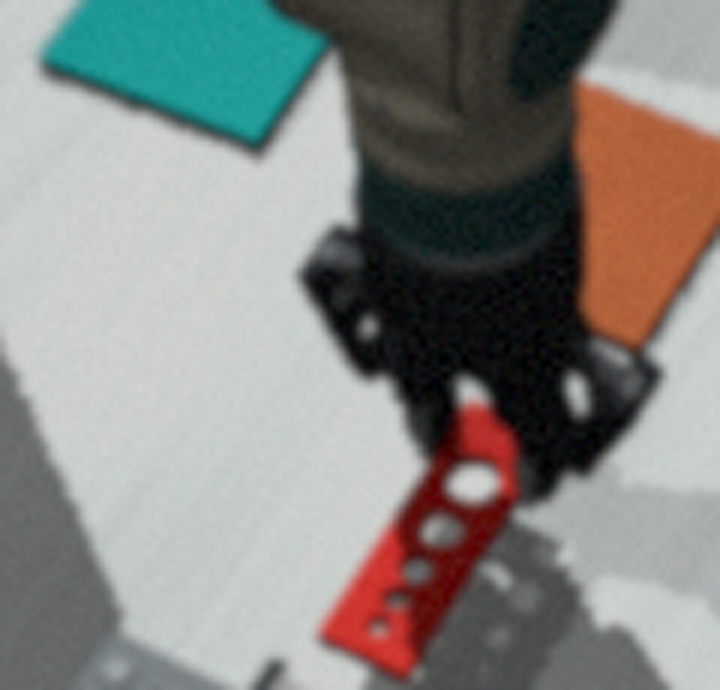

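```bash
python3 -m jog '[{"slide":[0,0,-0.01],"twist":[0,0,0]},{"slide":[0,0,-0.025],"twist":[0,0,0]},{"slide":[0,0,-0.042],"twist":[0,0,0]},{"slide":[0,0,-0.055],"twist":[0,0,0]},{"slide":[0,0,-0.06],"twist":[0,0,0]},{"slide":[0,0,-0.06],"twist":[0,0,0]}]'; python3 goal.py w 504 382 100 0.038; python3 -c "
from h import *
T=snap('top','t11');S=snap('scene','s11')
crop('t11',310,150,430,240,6,'t11c');crop('s11',205,150,325,265,6,'s11c')"
```

```text
t: 14.52
eef_pos: [0.5503, 0.0075, 0.0999]
eef_rot: [[1.0, 0.016, 0.004], [0.016, -1.0, -0.0], [0.004, 0.001, -1.0]]
ft_force: [1.5, -0.3, -0.7]
finger_gap: 0.0345
goal [0.504 0.382 0.1  ] slide [-0.0403 -0.3752 -0.0004] twist [ 0.0006 -0.0036 -0.0219]
t 14.5167 dockpos [ 39.5 198.1  99.9] ft [ 1.5 -0.3 -0.7] gap 0.03452787775962698 q [-0.1   0.25 -0.36  0.96 -0.    1.45]
```

View pics/t11c.png

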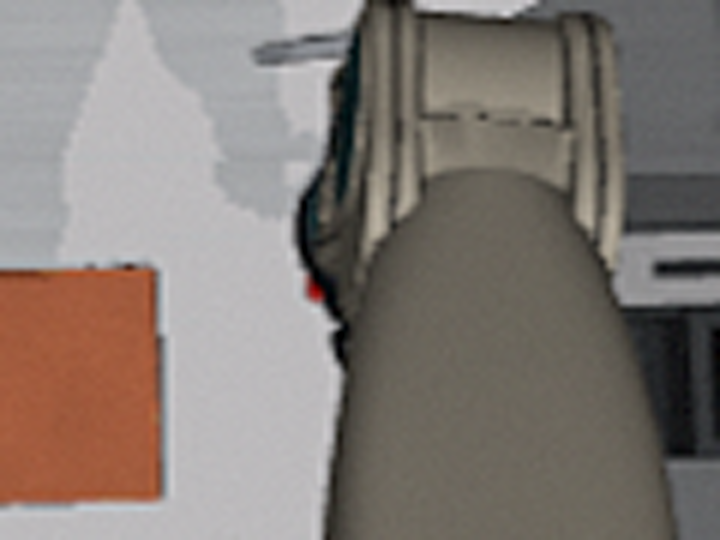

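View pics/s11c.png

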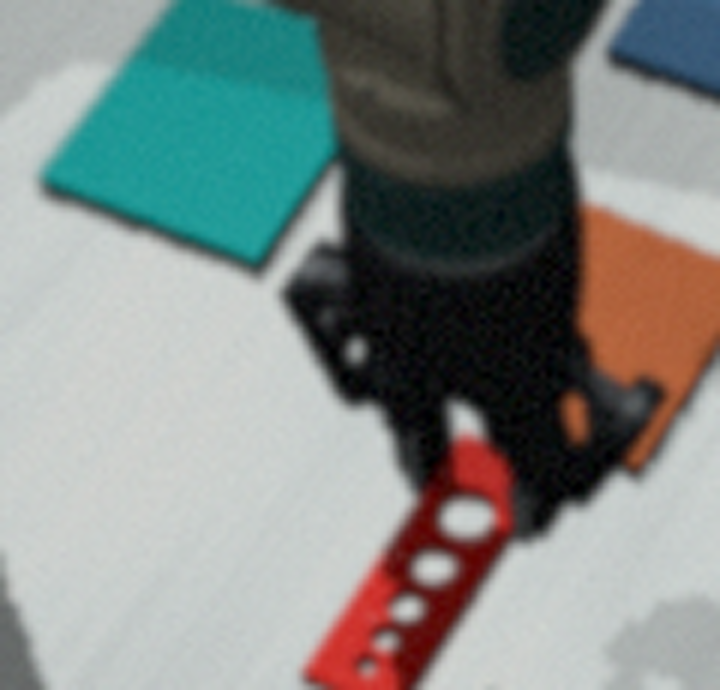

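```bash
python3 -m jog '[{"slide":[-0.001,-0.012,0],"twist":[0,-0.003,-0.002]},{"slide":[-0.004,-0.034,0],"twist":[0,-0.003,-0.004]},{"slide":[-0.007,-0.062,0],"twist":[0,-0.003,-0.006]},{"slide":[-0.01,-0.092,0],"twist":[0,-0.003,-0.008]},{"slide":[-0.013,-0.122,0],"twist":[0,-0.003,-0.01]},{"slide":[-0.016,-0.152,0],"twist":[0,-0.003,-0.012]},{"slide":[-0.02,-0.182,0],"twist":[0,-0.003,-0.014]},{"slide":[-0.023,-0.21,0],"twist":[0,-0.003,-0.016]},{"slide":[-0.026,-0.235,0],"twist":[0,-0.003,-0.018]},{"slide":[-0.028,-0.255,0],"twist":[0,-0.003,-0.02]}]'; python3 goal.py w 504 382 100 0.038
```

```text
t: 15.45
eef_pos: [0.5145, 0.2646, 0.0965]
eef_rot: [[0.999, 0.038, -0.006], [0.038, -0.999, -0.0], [-0.006, 0.0, -1.0]]
ft_force: [0.9, -0.6, -0.5]
finger_gap: 0.0343
goal [0.504 0.382 0.1  ] slide [-0.006  -0.1177 -0.0035] twist [ 0.     0.006 -0.   ]
t 15.45 dockpos [  7.3 455.7  96.5] ft [ 0.9 -0.6 -0.5] gap 0.03434273991278721 q [ 0.36  0.3  -0.29  0.98  0.    1.9 ]
```

```bash
python3 -m jog '[{"slide":[-0.001,-0.02,0],"twist":[0,0.006,0]},{"slide":[-0.002,-0.042,0],"twist":[0,0.006,0]},{"slide":[-0.003,-0.065,0],"twist":[0,0.006,0]},{"slide":[-0.004,-0.085,0],"twist":[0,0.006,0]},{"slide":[-0.005,-0.103,0],"twist":[0,0.006,0]},{"slide":[-0.006,-0.114,0],"twist":[0,0.006,0]},{"slide":[-0.006,-0.1175,0],"twist":[0,0.006,0]},{"slide":[-0.006,-0.1175,0],"twist":[0,0.006,0]},{"slide":[-0.006,-0.1175,0],"twist":[0,0.006,0]}]'; python3 goal.py w 504 382 30 0.038;  python3 -c "
from h import *
T=snap('top','t12');S=snap('scene','s12')
crop('t12',230,165,330,245,7,'t12c');crop('s12',290,100,400,195,7,'s12c')"
```

```text
t: 16.2
eef_pos: [0.5035, 0.3812, 0.0959]
eef_rot: [[0.999, 0.038, -0.001], [0.038, -0.999, -0.001], [-0.001, 0.001, -1.0]]
ft_force: [-0.0, 0.2, -0.0]
finger_gap: 0.0342
goal [0.504 0.382 0.03 ] slide [ 0.0006 -0.0008  0.0659] twist [ 0.0012  0.001  -0.    ]
t 16.2 dockpos [ -2.  572.4  95.9] ft [-0.   0.2 -0. ] gap 0.03424702551871988 q [ 0.55  0.39 -0.18  1.01 -0.    2.08]
```

View pics/t12c.png

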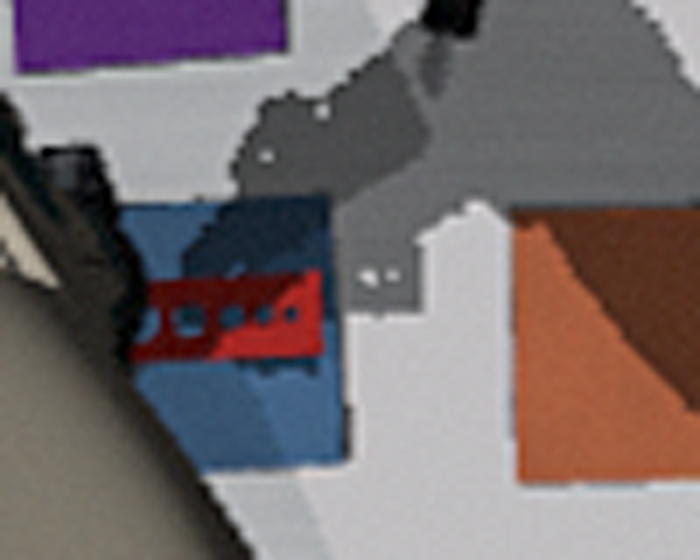

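View pics/s12c.png

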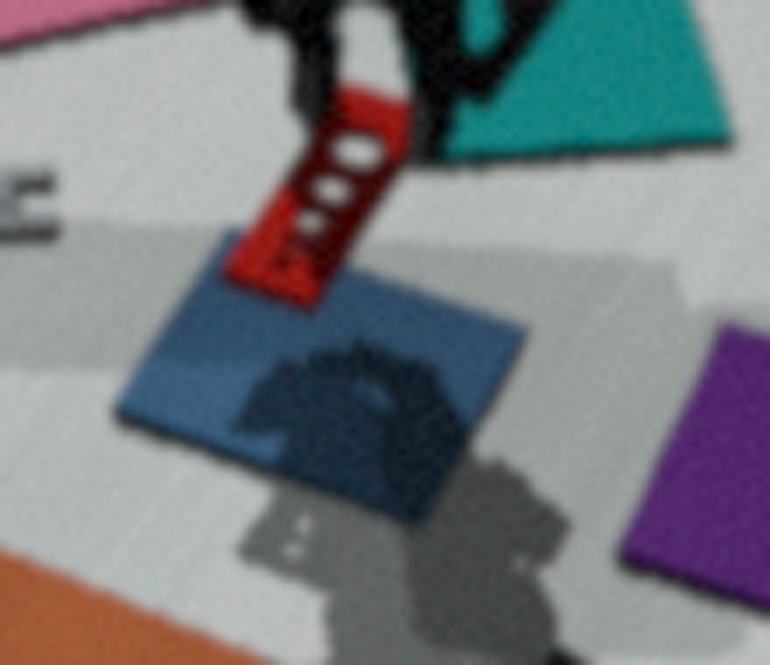

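```bash
python3 -c "
from h import *
T=load('t12');S=load('s12')
f=lambda p,k,o:((p[0]+.5)/k-.5+o[0],(p[1]+.5)/k-.5+o[1])
for a,b in [((322,270),(318,300)),((323,355),(226,266))]:
    print(tri(T,f(a,7,(230,165)),S,f(b,7,(290,100))))
# TCP-end corners in scene only at given heights
for b in [(412,98),(340,85)]: print([np.round(atz(S,f(b,7,(290,100)),z),4) for z in (.1,.11)])
"
```

```text
(array([0.52530659, 0.2887478 , 0.1080198 ]), np.float64(0.0002616528809744992))
(array([0.48837894, 0.28886973, 0.10663125]), np.float64(0.0006853853862825435))
[array([0.5064, 0.4065, 0.1   ]), array([0.5104, 0.3963, 0.11  ])]
[array([0.4796, 0.3998, 0.1   ]), array([0.484 , 0.3897, 0.11  ])]
```

```bash
python3 -m jog '[{"slide":[0,-0.001,0.01],"twist":[0.001,0.001,0]},{"slide":[0,-0.001,0.025],"twist":[0.001,0.001,0]},{"slide":[0,-0.001,0.04],"twist":[0.001,0.001,0]},{"slide":[0,-0.001,0.053],"twist":[0.001,0.001,0]},{"slide":[0,-0.001,0.064],"twist":[0.001,0.001,0]},{"slide":[0,-0.001,0.072],"twist":[0.001,0.001,0]},{"slide":[0,-0.001,0.077],"twist":[0.001,0.001,0]},{"slide":[0,-0.001,0.08],"twist":[0.001,0.001,0]},{"slide":[0,-0.001,0.08],"twist":[0.001,0.001,0]},{"slide":[0,-0.001,0.08],"twist":[0.001,0.001,0]}]'; python3 goal.py w 504 382 8 0.038
```

```text
t: 17.13
eef_pos: [0.5042, 0.382, 0.0166]
eef_rot: [[0.999, 0.037, 0.001], [0.037, -0.999, 0.001], [0.001, -0.001, -1.0]]
ft_force: [0.2, -0.7, -0.7]
finger_gap: 0.0346
goal [0.504 0.382 0.008] slide [-0.0002 -0.      0.0086] twist [-0.0006 -0.0011 -0.001 ]
t 17.1333 dockpos [ -1.3 573.2  16.6] ft [ 0.2 -0.7 -0.7] gap 0.03457486771994884 q [ 0.55  0.47 -0.24  0.86  0.    2.08]
```

```bash
python3 -m jog '[{"slide":[0,0,0.002],"twist":[0,-0.001,0]},{"slide":[0,0,0.004],"twist":[0,-0.001,0]},{"slide":[0,0,0.006],"twist":[0,-0.001,0]},{"slide":[0,0,0.007],"twist":[0,-0.001,0]},{"slide":[0,0,0.007],"twist":[0,-0.001,0]}]'; python3 -m jog '[{"slide":[0,0,0.001],"twist":[0,0,0]},{"slide":[0,0,0.0015],"twist":[0,0,0]},{"slide":[0,0,0.0015],"twist":[0,0,0]}]'; python3 goal.py w 504 382 8 0.038; python3 -c "
from h import *
S=snap('scene','s13')
crop('s13',290,100,400,195,7,'s13c')"
```

```text
t: 17.55
eef_pos: [0.5039, 0.3819, 0.0094]
eef_rot: [[0.999, 0.037, -0.0], [0.037, -0.999, 0.0], [-0.0, -0.0, -1.0]]
ft_force: [0.7, -0.1, -0.6]
finger_gap: 0.0341
t: 17.8
eef_pos: [0.5041, 0.382, 0.0083]
eef_rot: [[0.999, 0.037, -0.0], [0.037, -0.999, 0.001], [-0.0, -0.001, -1.0]]
ft_force: [-1.4, -0.6, 2.1]
finger_gap: 0.0343
goal [0.504 0.382 0.008] slide [-0.0001 -0.      0.0003] twist [-0.0005  0.     -0.001 ]
t 17.8 dockpos [ -1.4 573.2   8.3] ft [-1.4 -0.6  2.1] gap 0.034309371057851853 q [ 0.55  0.48 -0.25  0.85  0.    2.08]
```

View pics/s13c.png

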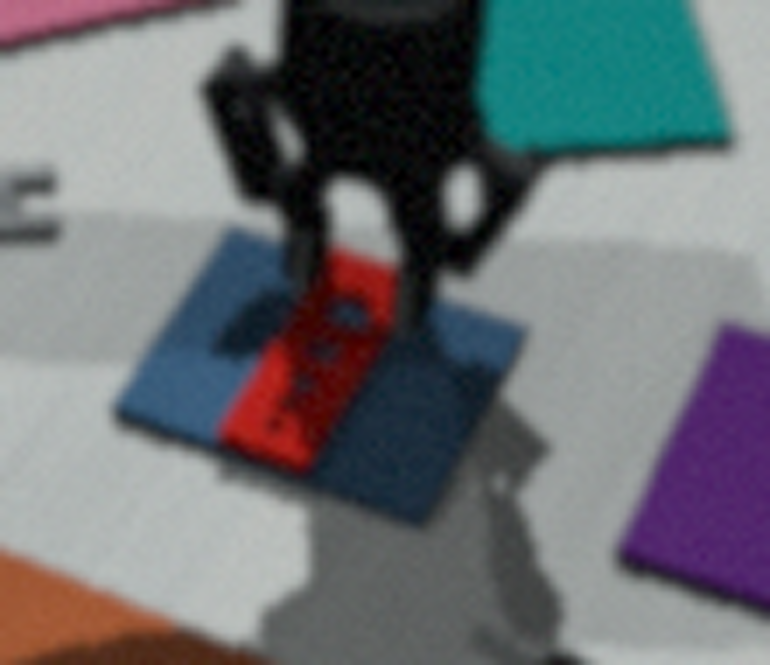

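```bash
python3 -m jog '[{"slide":[0,0,0.0007],"twist":[0,0,0]},{"slide":[0,0,0.0007],"twist":[0,0,0]},{"slide":[0,0,0.0007],"twist":[0,0,0]}]'; python3 -m jog '[{"slide":[0,0,0],"twist":[0,0,0]},{"slide":[0,0,0],"twist":[0,0,0]},{"slide":[0,0,0],"twist":[0,0,0]},{"slide":[0,0,0],"twist":[0,0,0]}]' 0.055; python3 goal.py w 504 382 100 0.038
```

```text
t: 18.1
eef_pos: [0.5041, 0.382, 0.0083]
eef_rot: [[0.999, 0.037, 0.0], [0.037, -0.999, 0.001], [0.0, -0.001, -1.0]]
ft_force: [-1.3, -1.7, 5.7]
finger_gap: 0.0343
t: 18.43
eef_pos: [0.504, 0.3819, 0.008]
eef_rot: [[0.999, 0.037, -0.0], [0.037, -0.999, 0.0], [-0.0, -0.0, -1.0]]
ft_force: [-0.2, 0.1, -0.0]
finger_gap: 0.0553
goal [0.504 0.382 0.1  ] slide [-0.     -0.0001 -0.092 ] twist [-0.0004  0.0002 -0.0009]
t 18.4333 dockpos [ -1.4 573.1   8. ] ft [-0.2  0.1 -0. ] gap 0.05527333189866838 q [ 0.55  0.48 -0.25  0.84  0.    2.08]
```

```bash
python3 -m jog '[{"slide":[0,0,-0.01],"twist":[0,0,0]},{"slide":[0,0,-0.03],"twist":[0,0,0]},{"slide":[0,0,-0.06],"twist":[0,0,0]},{"slide":[0,0,-0.1],"twist":[0,0,0]},{"slide":[0,0,-0.14],"twist":[0,0,0]},{"slide":[-0.03,-0.03,-0.17],"twist":[0,0,0]},{"slide":[-0.06,-0.07,-0.17],"twist":[0,0,0]},{"slide":[-0.1,-0.1,-0.17],"twist":[0,0,0]},{"slide":[-0.14,-0.13,-0.17],"twist":[0,0,0]},{"slide":[-0.14,-0.13,-0.17],"twist":[0,0,0]}]'; python3 -m jog '[{"slide":[0,0,0],"twist":[0,0,0]},{"slide":[0,0,0],"twist":[0,0,0]},{"slide":[0,0,0],"twist":[0,0,0]},{"slide":[0,0,0],"twist":[0,0,0]}]';  python3 -c "
from h import *
T=snap('top','t14');S=snap('scene','s14')
crop('t14',230,165,330,245,7,'t14c');crop('s14',290,100,400,195,7,'s14c');crop('t14',380,165,475,240,8,'t14d')"
```

```text
t: 19.27
eef_pos: [0.3573, 0.5082, 0.1795]
eef_rot: [[0.999, 0.038, 0.0], [0.038, -0.999, 0.002], [0.0, -0.002, -1.0]]
ft_force: [0.0, -0.1, -0.3]
finger_gap: 0.0552
t: 19.6
eef_pos: [0.3584, 0.5076, 0.1797]
eef_rot: [[0.999, 0.037, 0.001], [0.037, -0.999, 0.002], [0.001, -0.002, -1.0]]
ft_force: [0.0, 1.0, 0.9]
finger_gap: 0.055
```

View pics/t14c.png

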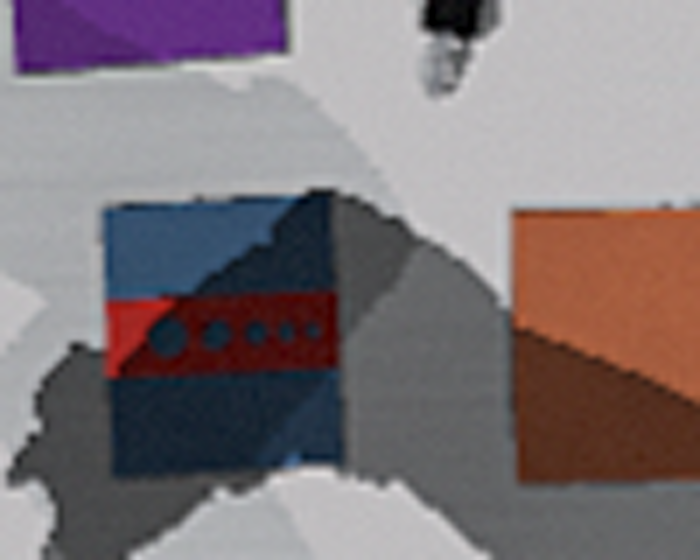

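View pics/s14c.png

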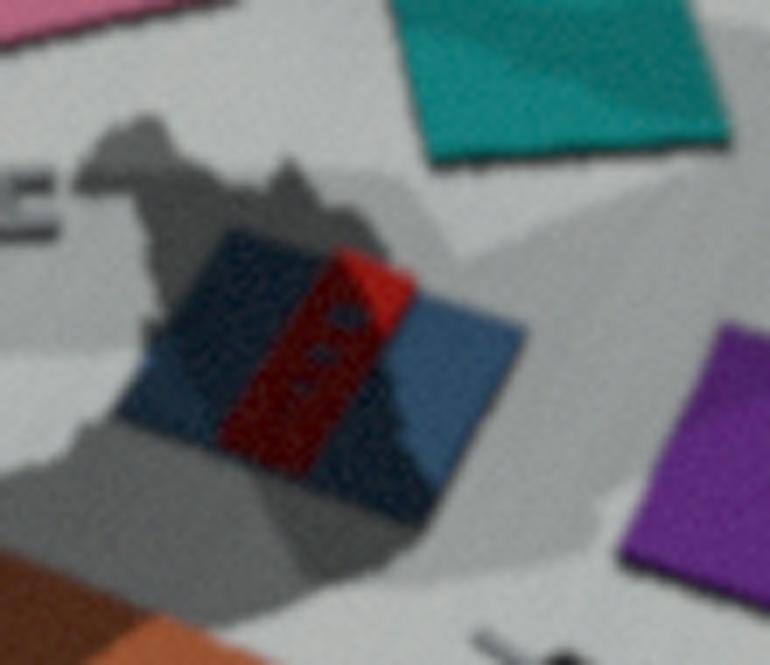

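View pics/t14d.png

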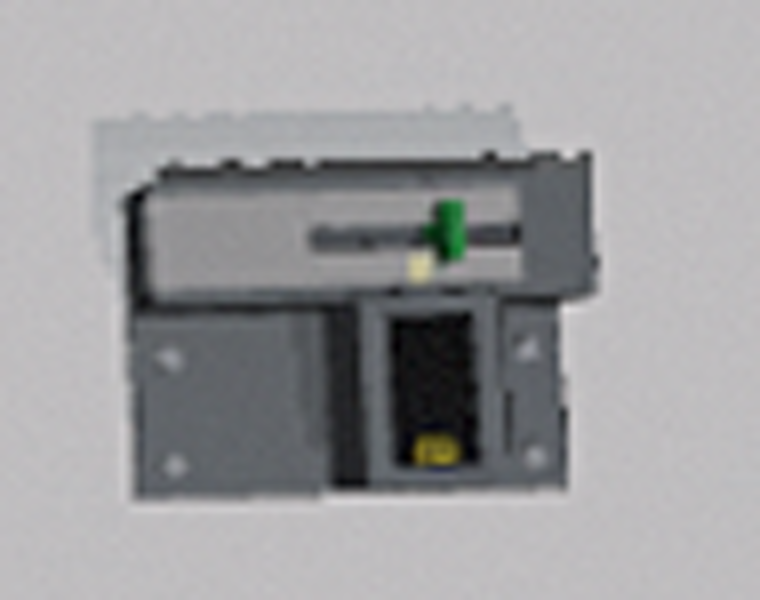

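View pics/t14.png

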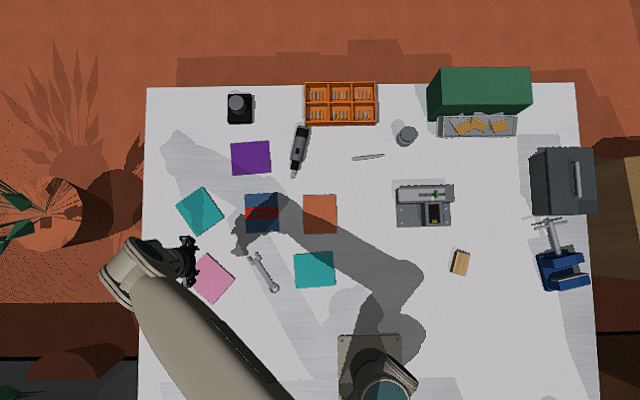

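```bash
python3 -c "
from workcell import *
import numpy as np
print(np.abs(read_state()['qd']).max()); print(hand_in())"
```

```text
0.002783840316777534
the job is handed in; nothing more can be done
None
```

I slid the lock to its stop, pressed the green ejector fully and let it spring home. Then I pulled the gauge out along +y and set it down flat on the middle of the blue tile. I handed in at about t = 19.7 s of the 64 s; no verdict was reported.

- **Lock:** the fingertip met a hard stop at about 7 N, and the last top picture still shows the nub at the unlocked end.
- **Ejector:** it reached a hard stop at about 9 N with the gauge about 40 mm out of the mouth. It is back at its starting pixel position.
- **Gauge:** just before lowering, its centre measured within about 2 mm of the tile's centre. In both final views it lies flat on the tile with the gripper clear. I did not re-measure its position after letting go.
- **Bystanders:** the punch, screwdriver, jar and clay tile look unmoved in the final top picture, judged by eye.

One reading disagreed. The finger gap showed 34.3–34.8 mm on the 36 mm wide gauge, probably because only the tips of the pads held it. The gap stayed steady and the gauge did not slip.

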